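# Load a slit lamp's optics into the parts carrier and snap its keeper shut

### The job

Pack the cleaned slit-lamp optics into the grey parts carrier: stand every eyepiece upright in a blue ring of its own, resting on the carrier's base, and stand every filter plate on edge in a slot of its own in the carrier's rack, centred along the slot and fully home. When everything is loaded, swing the red keeper bar over the plates and press it down until it snaps under its catch, then stop pushing and let go. Set the optics down gently rather than letting them fall, don't force the bar, and leave the other things on the bench where they are.

Things in the scene. Friction and masses are not known exactly. Their poses are not given: they have to be found in the camera images.
- carrier: grey parts carrier, fixed to the bench for now: base plate 270 (x) x 280 (y) x 10 mm thick; origin at the centre of its underside on the bench, z up. Its -x half (nearer the robot) carries three open blue rings in a row along y; its +x half carries an aluminium slotted rack with three slots side by side along y, and the red keeper bar with its spring catch. Its yaw varies by about 0.2 rad
- ring0 (a point): centre of blue ring 0 at floor level, i.e. on top of the carrier's base plate (10 mm above the bench), at carrier x = -85, y = 80 mm. Ring: inner diameter 62, outer diameter 74 mm, an upright band standing on the base plate, its rim 34 mm above the bench; an eyepiece's foot goes inside it and stands on the base plate. Axes as the carrier
- ring1 (a point): centre of blue ring 1 at floor level, i.e. on top of the carrier's base plate (10 mm above the bench), at carrier x = -85, y = 0 mm. Ring: inner diameter 62, outer diameter 74 mm, an upright band standing on the base plate, its rim 34 mm above the bench; an eyepiece's foot goes inside it and stands on the base plate. Axes as the carrier
- ring2 (a point): centre of blue ring 2 at floor level, i.e. on top of the carrier's base plate (10 mm above the bench), at carrier x = -85, y = -80 mm. Ring: inner diameter 62, outer diameter 74 mm, an upright band standing on the base plate, its rim 34 mm above the bench; an eyepiece's foot goes inside it and stands on the base plate. Axes as the carrier
- slot0 (a point): centre of rack slot 0 at floor level (10 mm above the bench), at carrier x = 55, y = 50 mm. The slot runs along the carrier's x and is 14 mm wide in y, between 4 mm thick fins that stand 30 mm before and behind this point (in x) and reach 50 mm above the bench; free at both ends. Axes as the carrier
- slot1 (a point): centre of rack slot 1 at floor level (10 mm above the bench), at carrier x = 55, y = 6 mm. The slot runs along the carrier's x and is 14 mm wide in y, between 4 mm thick fins that stand 30 mm before and behind this point (in x) and reach 50 mm above the bench; free at both ends. Axes as the carrier
- slot2 (a point): centre of rack slot 2 at floor level (10 mm above the bench), at carrier x = 55, y = -38 mm. The slot runs along the carrier's x and is 14 mm wide in y, between 4 mm thick fins that stand 30 mm before and behind this point (in x) and reach 50 mm above the bench; free at both ends. Axes as the carrier
- keeper_hinge (a point): hinge axis of the keeper bar, at carrier x = 55, y = 125 mm, 105 mm above the bench; the axis runs along the carrier's x. Two hinge posts, at carrier x = 31 and 79 mm, 18 mm deep in y, reach 115 mm above the bench; the spring catch stands at carrier x = 55, y = -102 to -130 mm, 30 mm wide, up to 117 mm above the bench
- keeper_tip (a point): middle of the free end of the keeper bar, 225 mm from the hinge: a red bar 26 mm wide and 10 mm thick (the point and hinge axis lie mid-thickness). Closed, the bar lies level over the plates along the carrier's y, its underside 100 mm above the bench (10 mm above a seated plate's top) and its free end at carrier y = -100 mm
- keeper (a joint): keeper bar angle, rad: 0 = closed, level, snapped under its catch; 1.57 = upright; 1.8 = leaning outward (carrier +y). Starts open. A stiff hinge (0.14 N m) holds it where left. It swings towards carrier -y and down; near 0.06 its tip meets the round nose of the spring catch; 4 to 8 N at the tip push it past, it clicks and stays near 0
- stand: wooden drying stand, fixed: base 110 (x) x 150 (y) x 10 mm, origin at the centre of its underside; three slots along its x at y = +44, 0 and -44 mm, 14 mm wide between 4 mm fins that reach 50 mm above the bench (fins at x = +-30 mm). The plates start standing in it
- plate_orange: orange filter plate, 90 (x) x 10 (y, thickness) x 80 mm (z, high), 0.09 kg, stands on edge; origin at the centre of its lower edge face, z up; starts in the drying stand, lower edge 10 mm above the bench. May be absent
- plate_green: green filter plate, 90 (x) x 10 (y, thickness) x 80 mm (z, high), 0.09 kg, stands on edge; origin at the centre of its lower edge face, z up; starts in the drying stand, lower edge 10 mm above the bench. May be absent
- plate_blue: blue filter plate, 90 (x) x 10 (y, thickness) x 80 mm (z, high), 0.09 kg, stands on edge; origin at the centre of its lower edge face, z up; starts in the drying stand, lower edge 10 mm above the bench. May be absent
- eyepiece0: eyepiece, 88 mm high, standing upright on the bench: heavy steel mount foot 56 mm in diameter and 28 mm high, above it a black barrel 42 mm in diameter with a white band at its root; 0.2 kg, most of it in the foot; origin at the centre of its underside, z up (lens end up). May be absent; all alike
- eyepiece1: eyepiece, 88 mm high, standing upright on the bench: heavy steel mount foot 56 mm in diameter and 28 mm high, above it a black barrel 42 mm in diameter with a white band at its root; 0.2 kg, most of it in the foot; origin at the centre of its underside, z up (lens end up). May be absent; all alike
- eyepiece2: eyepiece, 88 mm high, standing upright on the bench: heavy steel mount foot 56 mm in diameter and 28 mm high, above it a black barrel 42 mm in diameter with a white band at its root; 0.2 kg, most of it in the foot; origin at the centre of its underside, z up (lens end up). May be absent; all alike
- carton: bystander: white carton 85 x 75 x 85 mm, origin at the centre of its underside
- adapter: bystander: black power adapter 115 x 50 x 32 mm, origin at the centre of its underside
- cleaner: bystander: white bottle of lens cleaner, 60 mm in diameter, 150 mm high, origin at the centre of its underside

How it is judged:
By the outcome, as a careful person would: the job done as asked, in the order asked, and still so for the second after the job is handed in, with the robot touching nothing.
Of eyepiece0, eyepiece1, eyepiece2 only 2 to 3 are there at a start; the rules pass over those that are not, and their reading is None.
Of plate_orange, plate_green, plate_blue only 2 to 3 are there at a start; the rules pass over those that are not, and their reading is None.
At some moment in a run one of eyepiece0, eyepiece1, eyepiece2 may be knocked a few centimetres aside while the robot is not near it.
It also fails if it takes over 210 s, if anything falls off the work surface, if the arm or the gripper's body presses on something with over 40 N, if the wrist force passes 120 N, or if a joint passes its speed limit or range.

### The arm

A 6-joint arm with a two-finger parallel gripper is mounted at the origin on the work surface. World frame = base frame: x ahead of the robot, y to its left, z up, the work surface at z = 0. Lengths are in m, angles in rad, forces in N, time in s.
With the tool pointing down it reaches from about 0.3 to 0.775 m from the base axis. Payload 14.6 kg.
Tool frame: the origin (TCP) lies between the finger pads; the fingertips stand ctrl.tip_extent ahead of it and the grasp point (between the pads) lies 3 mm ahead of it (ctrl.tip_extent is the distance from the TCP to the fingertips, in m); z points along the fingers, y is the line along which they close (so a half turn about z gives the same grasp; the last joint's range is limited). The gripper opens to 94 mm and grips with 3 to 60 N. Pads are 16 mm wide; open, the fingers measure 119 mm over their backs; the gripper's body (75 mm by 177 mm) begins 78 mm behind the grasp point.
Start: joints at [-0.067, 0.3, 1.521, -0, 1.321, -0.067], TCP at [0.55, -0, 0.227] pointing down, gripper open.
Joint ranges: [-3.03, 3.03], [-0.79, 2.21], [0.23, 2.52], [-1.04, 4.18], [0, 3.07], [-2.55, 2.55]. Speed limits (rad/s): [2.22, 2.22, 2.57, 3.14, 3.14, 3.14].

### API

Orientations are given as [roll, pitch, yaw] about the fixed x, y, z axes, in that order (R = Rz(yaw) Ry(pitch) Rx(roll)).
In Python, from station import ctrl, optics, order, get_obs gives the robot as it stands (ctrl), with the cameras (optics), the job (order) and the readings as plain functions.
- The arm moves only by the shell command python3 shift.py [OPENING] [FORCE], which reads ROWS from standard input. ROWS is one flat JSON list of numbers that holds 1 to 10 rows one after another, with no inner brackets; each row has 6 numbers: dx, dy, dz in shares of the most that a row can go, 1 being 50 mm, then a rotation vector rx, ry, rz in normalised numbers (1 is 90 degrees); each row shifts and turns the commanded pose from where the row before left it, along the tool's axes as they then stand; what a row does not reach is not made up. A row lasts 1/10 s, in which the tool goes at most 0.05 m and 0.15 rad, less where a joint would pass 70% of its speed; a pose out of reach is approached as far as the arm can. OPENING is the finger opening in m, set as the command begins (- or left out keeps the last). The fingers move at their own pace and stop on an object; FORCE is the grip in N (left out, the last holds). Time passes only in rows, so rows that do not move let the fingers close. It prints the time, the measured TCP pose, the force, the opening and the grip force at its end. Input that does not fit is refused with a message, and nothing moves.
- get_obs(): the state, without advancing time (a new reading comes with each control period).
- optics.camera(name): name is "scene" or "side" or "wrist"; returns a dict with "pixels" (420x560x3 uint8, blue, green, red), "fx", "fy", "cx", "cy" (pixels), "k1" (the pictures are not rectified: a ray, as slopes to the right and down, at radius r is drawn at 1 + k1 r^2 times it, then the intrinsics apply), "extrinsics" (4x4, takes a point from camera to world coordinates). Camera axes: x right, y up, looking along -z (the intrinsics and any distortion apply to the point x, -y, -z); pixel columns grow to the right and rows downward; lengths in m; the calibration is good to about 2 mm. A picture is of the moment at which its call begins. There is no depth.
- order.hand_in(): hands the job in; it is judged then, once.
The state is a dict: "time_s": time; "qpos": joint angles; "joint_vel": joint speeds; "tau": joint torques, N m; "ee_pos": TCP position; "eef_rot": TCP orientation; "force": force on the tool from outside, world axes, zero at the start; "moment": the same for the moment, N m; "grip_width": finger opening in m; "grip_force": force on a finger pad.
Only numpy, scipy, OpenCV 4.12 (cv2) and the standard library are available. Lean on these libraries where they do the work, as an engineer would, in place of code of your own. Each camera call takes 0.05 s, during which the arm holds its last target. There are 200 camera calls.

## Working session

There is one attempt and no reset: what is moved stays moved. The work goes in short steps, Python scripts to look and compute and a shell command to move; the robot and the scene stay as the last step left them, time stands still between calls to the robot, and variables do not carry over. Pictures are saved under pics/ and viewed, at most 14 in all, crops included, and the job is handed in when it is done.

```bash
ls; mkdir -p pics; cat > h.py <<'E'
import numpy as np, cv2
from station import ctrl, optics, order, get_obs
def snap(n,save=None):
    c=optics.camera(n)
    if save: cv2.imwrite(f'pics/{save}.png',np.asarray(c['pixels']))
    return c
def ray(c,u,v):
    x=(u-c['cx'])/c['fx'];y=(v-c['cy'])/c['fy'];rd=np.hypot(x,y);r=rd
    for _ in range(20): r=rd/(1+c['k1']*r*r)
    s=r/rd if rd>0 else 1
    E=np.array(c['extrinsics']);d=E[:3,:3]@np.array([x*s,-y*s,-1]);return E[:3,3],d
def onz(c,u,v,z):
    o,d=ray(c,u,v);return o+d*(z-o[2])/d[2]
def proj(c,p):
    E=np.array(c['extrinsics']);q=E[:3,:3].T@(np.array(p)-E[:3,3]);x=q[0]/-q[2];y=-q[1]/-q[2];k=1+c['k1']*(x*x+y*y)
    return np.array([c['cx']+c['fx']*x*k,c['cy']+c['fy']*y*k])
E
python3 - <<'E'
from h import *
for n in('scene','side'):
    c=snap(n,n+'0');print(n,c['fx'],c['cx'],c['k1'],np.round(c['extrinsics'],3).tolist())
print(ctrl.tip_extent,get_obs())
E
```

```text
pics
shift.py
station.py
scene 387.3577345473722 277.40281156958383 -0.11298219523994532 [[-0.23, -0.802, 0.552, 1.261], [0.973, -0.185, 0.137, 0.114], [-0.008, 0.568, 0.823, 1.181], [0.0, 0.0, 0.0, 1.0]]
side 484.29401068385397 276.1646522959858 0.03269041971948348 [[0.755, 0.496, -0.429, -0.121], [-0.656, 0.584, -0.478, -0.769], [0.014, 0.643, 0.766, 1.28], [0.0, 0.0, 0.0, 1.0]]
0.022 {'time_s': 0.1, 'qpos': array([-6.66129411e-02,  3.00419640e-01,  1.52147645e+00, -1.49965666e-05,
        1.32069413e+00, -6.65851864e-02]), 'joint_vel': array([-8.81041094e-04, -9.31031824e-04, -2.69831338e-03,  5.43563936e-04,
       -3.29415416e-05,  8.83064353e-04]), 'tau': array([ 1.84928511e-03, -5.32644153e+01, -3.53284299e+01,  7.10431044e-02,
        2.34944851e-02, -7.30603051e-05]), 'ee_pos': array([ 5.49804905e-01, -6.56575960e-07,  2.26958804e-01]), 'eef_rot': array([-3.14059632e+00, -5.18805193e-05,  1.57077227e+00]), 'force': array([ 1.33791768,  0.86780891, -0.08510598]), 'moment': array([-0.01910512, -0.02711723, -0.01869342]), 'grip_force': 0.0, 'grip_width': 0.09399073182669393}
```

View pics/scene0.png

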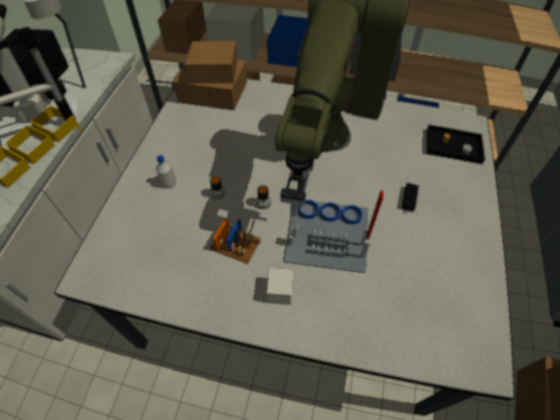

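View pics/side0.png

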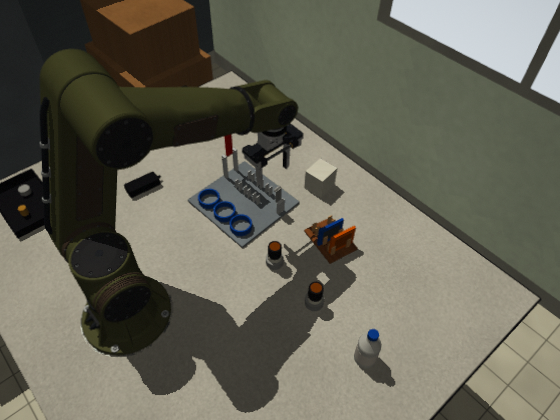

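The scene view shows two eyepieces at (217,186) and (263,196), orange and blue plates in the stand at (235,240), rings near (330,211), the red bar standing up at (375,215) and the carton at (280,283). The side view agrees: eyepieces at (275,252) and (316,292), plates at (328,232) and (345,240).

```bash
python3 - <<'E'
from h import *
a=cv2.imread('pics/scene0.png')[150:305,190:400];b=cv2.imread('pics/side0.png')[110:320,180:400]
a=cv2.resize(a,None,fx=3.5,fy=3.5,interpolation=cv2.INTER_CUBIC);b=cv2.resize(b,None,fx=2.8,fy=2.8,interpolation=cv2.INTER_CUBIC)
cv2.imwrite('pics/a.png',cv2.convertScaleAbs(a,alpha=1.6));cv2.imwrite('pics/b.png',cv2.convertScaleAbs(b,alpha=1.6))
for n in('scene','side'):
    c=snap(n);h=cv2.cvtColor(c['pixels'],cv2.COLOR_BGR2HSV)
    for nm,lo,hi in(('blue',(100,120,40),(130,255,255)),('orange',(5,150,60),(18,255,255)),('red',(0,170,60),(4,255,255))):
        m=cv2.inRange(h,lo,hi);_,_,st,ce=cv2.connectedComponentsWithStats(m)
        for s,e in zip(st[1:],ce[1:]):
            if s[4]>25 and 150<e[0]<440 and 120<e[1]<330:print(n,nm,s.tolist(),e.round(1),onz(c,*e,.034).round(3))
E
```

```text
scene blue [157, 156, 6, 6, 27] [159.9 158.5] [ 0.333 -0.605  0.034]
scene blue [298, 201, 64, 23, 462] [331.4 212.2] [0.441 0.112 0.034]
scene blue [227, 220, 14, 30, 134] [232.9 233. ] [ 0.606 -0.209  0.034]
scene orange [211, 176, 9, 8, 48] [215.  179.5] [ 0.389 -0.348  0.034]
scene orange [259, 187, 8, 6, 44] [262.5 189.5] [ 0.396 -0.157  0.034]
scene orange [213, 219, 46, 44, 624] [232.6 243.1] [ 0.645 -0.198  0.034]
scene red [368, 192, 15, 45, 84] [375.8 211.2] [0.4   0.27  0.034]
side blue [198, 189, 54, 47, 719] [224.9 211.6] [0.427 0.094 0.034]
side blue [318, 218, 25, 27, 175] [328.3 228.8] [ 0.637 -0.178  0.034]
side orange [305, 216, 29, 22, 161] [317.3 226.8] [ 0.616 -0.149  0.034]
side orange [328, 226, 28, 29, 288] [340.7 238.7] [ 0.64  -0.232  0.034]
side orange [270, 242, 10, 9, 74] [274.5 246. ] [ 0.461 -0.117  0.034]
side orange [310, 283, 12, 10, 89] [315.7 287.3] [ 0.457 -0.307  0.034]
side red [225, 135, 7, 21, 81] [227.6 145.1] [0.628 0.343 0.034]
```

View pics/a.png

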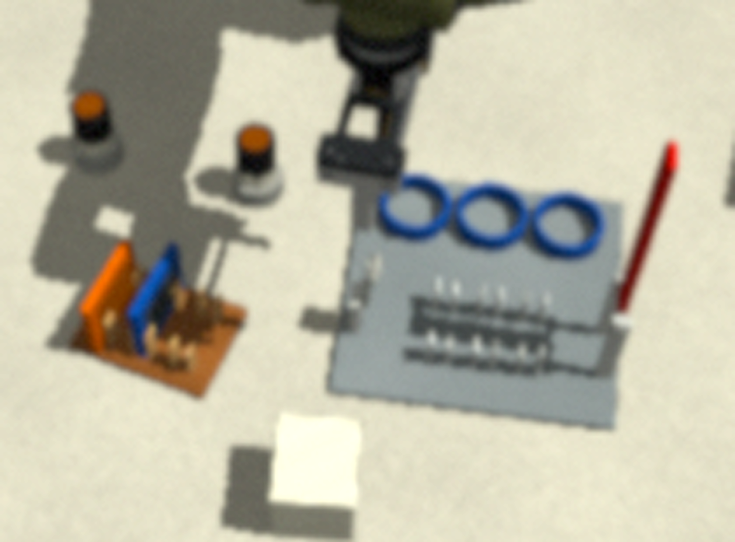

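View pics/b.png

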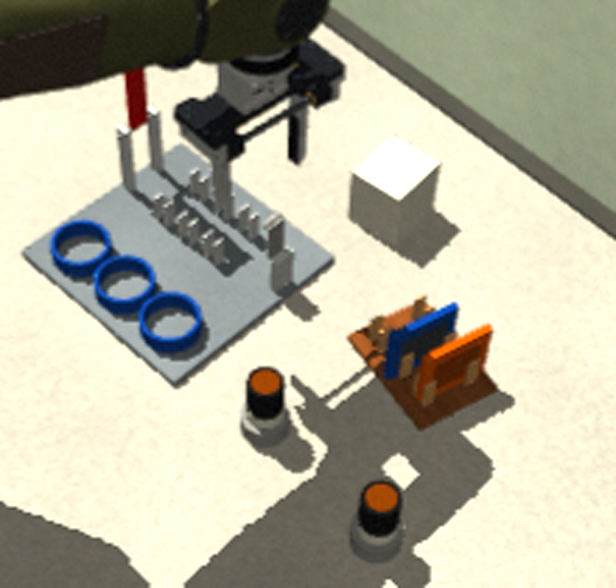

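Crops: the eyepieces' amber lens tops at scene (215,179) and (262,189), side (274,246) and (316,287). The stand has orange and blue plates and one empty slot, and there is no green plate. The bar is open. Next, coarse positions and the wrist view.

```bash
python3 - <<'E'
from h import *
S=snap('scene');D=snap('side');W=snap('wrist','w0')
print(W['fx'],W['cx'],W['cy'],W['k1'],np.round(W['extrinsics'],3).tolist())
for n,a,b in(('ep_far',(215,179.5),(315.7,287.3)),('ep_near',(262.5,189.5),(274.5,246))):
    print(n,onz(S,*a,.088).round(3),onz(D,*b,.088).round(3))
# crops -> full px
A=lambda x,y:(190+(x+.5)/3.5-.5,150+(y+.5)/3.5-.5); B=lambda x,y:(180+(x+.5)/2.8-.5,110+(y+.5)/2.8-.5)
for n,a,z in(('corner -x+y',(622,202),.01),('corner +x+y',(614,428),.01),('+x-y',(330,392),.01),('-x-y',(362,180),.01),('or top l',(126,242),.09),('or top r',(85,308),.09),('bl l',(174,243),.09),('bl r',(134,310),.09),('stand',(75,345),.01),('stand',(203,397),.01),('stand',(246,315),.01),('tip',(671,145),.3)):
    print('S',n,onz(S,*A(*a),z).round(3))
for n,a,z in(('-x+y',(24,254),.01),('-x-y',(178,384),.01),('+x-y',(334,262),.01),('+x+y',(182,146),.01),('or l',(420,362),.09),('or r',(490,325),.09),('bl l',(387,342),.09),('bl r',(457,304),.09),('r0',(82,244),.034),('r1',(126,280),.034),('r2',(171,317),.034)):
    print('D',n,onz(D,*B(*a),z).round(3))
E
```

```text
301.536478549603 278.18275645863685 209.5183326690452 0.019516710017000474 [[1.0, -0.0, 0.001, 0.55], [0.0, 0.958, 0.285, 0.084], [-0.001, -0.285, 0.958, 0.385], [0.0, 0.0, 0.0, 1.0]]
ep_far [ 0.43  -0.326  0.088] [ 0.432 -0.327  0.088]
ep_near [ 0.437 -0.144  0.088] [ 0.436 -0.145  0.088]
S corner -x+y [0.372 0.24  0.01 ]
S corner +x+y [0.64 0.26 0.01]
S +x-y [ 0.663 -0.014  0.01 ]
S -x-y [ 0.406 -0.036  0.01 ]
S or top l [ 0.589 -0.234  0.09 ]
S or top r [ 0.669 -0.249  0.09 ]
S bl l [ 0.579 -0.188  0.09 ]
S bl r [ 0.661 -0.203  0.09 ]
S stand [ 0.669 -0.272  0.01 ]
S stand [ 0.696 -0.132  0.01 ]
S stand [ 0.597 -0.115  0.01 ]
S tip [0.524 0.243 0.3  ]
D -x+y [0.372 0.232 0.01 ]
D -x-y [ 0.395 -0.042  0.01 ]
D +x-y [ 0.653 -0.023  0.01 ]
D +x+y [0.636 0.253 0.01 ]
D or l [ 0.579 -0.235  0.09 ]
D or r [ 0.674 -0.249  0.09 ]
D bl l [ 0.571 -0.192  0.09 ]
D bl r [ 0.668 -0.205  0.09 ]
D r0 [0.425 0.181 0.034]
D r1 [0.431 0.102 0.034]
D r2 [0.437 0.024 0.034]
```

View pics/w0.png

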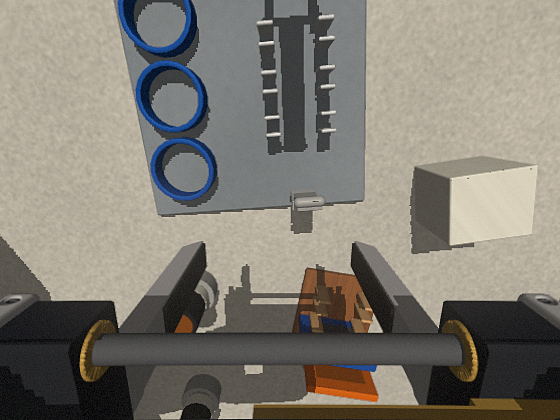

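The wrist view shows rings near (158,18), (171,97) and (184,169), white fin tops in columns x≈268 and x≈328, the catch at (307,202) and the carton at (475,205).

```bash
cat > car.py <<'E'
from h import *
from scipy.optimize import least_squares
def T(p,c): 
    x,y,t=p;c=np.atleast_2d(c);return np.c_[x+np.cos(t)*c[:,0]-np.sin(t)*c[:,1],y+np.sin(t)*c[:,0]+np.cos(t)*c[:,1]]
FIN=np.array([[X,s+d] for X in(.025,.085) for s in(.05,.006,-.038) for d in(.009,-.009)])
RNG=np.array([[-.085,.08],[-.085,0],[-.085,-.08]])
def fins(c,p0,tol=.012):
    im=c['pixels'].astype(int);m=((im.min(2)>150)).astype(np.uint8)
    _,_,st,ce=cv2.connectedComponentsWithStats(m);pts=[onz(c,*e,.05)[:2] for s,e in zip(st[1:],ce[1:]) if 8<s[4]<400]
    P=np.array(pts);F=T(p0,FIN);out=[]
    for f,k in zip(F,FIN):
        if len(P)==0:break
        d=np.linalg.norm(P-f,axis=1);i=d.argmin()
        if d[i]<tol: out.append((k,P[i]))
    return out
def rings(c,p0):
    h=cv2.cvtColor(c['pixels'],cv2.COLOR_BGR2HSV);m=cv2.inRange(h,(100,120,40),(130,255,255));out=[]
    o=np.array(c['extrinsics'])[:2,3]
    cs,_=cv2.findContours(m,cv2.RETR_EXTERNAL,cv2.CHAIN_APPROX_NONE)
    for k,f in zip(RNG,T(p0,RNG)):
        for q in cs:
            if cv2.contourArea(q)<800: continue
            P=np.array([onz(c,*x,.034)[:2] for x in q[:,0] if 1<x[0]<558 and 1<x[1]<418])
            P=P[np.abs(np.linalg.norm(P-f,axis=1)-.037)<.012]
            if len(P)<30: continue
            P=P[(P-f)@(f-o)>-.2*.037*np.linalg.norm(f-o)]
            r=least_squares(lambda z:np.linalg.norm(P-z,axis=1)-.0368,f,loss='soft_l1',f_scale=.001)
            if np.sqrt(np.mean(r.fun**2))<.002: out.append((k,r.x))
    return out
def fit(pairs,p0):
    K=np.array([a for a,_ in pairs]);Q=np.array([b for _,b in pairs])
    r=least_squares(lambda p:(T(p,K)-Q).ravel(),p0,loss='soft_l1',f_scale=.002);return r.x,(T(r.x,K)-Q)
E
python3 - <<'E'
from car import *
W=snap('wrist');p0=[.515,.110,.08]
f=fins(W,p0);r=rings(W,p0)
for n,s in(('f',f),('r',r),('all',f+r)):
    if len(s)>1:
        p,e=fit(s,p0);print(n,len(s),p.round(4),(e*1000).round(1).tolist())
print(r)
E
```

```text
f 12 [0.5154 0.1141 0.0755] [[0.1, -0.1], [-0.0, -0.0], [0.0, -0.1], [-0.3, 0.1], [0.7, 0.1], [-0.5, -0.1], [-0.1, -0.1], [-0.1, 0.2], [0.3, 0.0], [0.2, -0.0], [-0.9, -0.1], [0.6, 0.0]]
r 3 [0.4946 0.13   0.3098] [[5.7, 10.4], [-18.3, -2.9], [0.1, -0.3]]
all 15 [0.5154 0.1137 0.0816] [[-0.2, -0.3], [-0.2, -0.3], [-0.0, -0.3], [-0.2, -0.1], [0.9, -0.1], [-0.2, -0.3], [-0.4, 0.0], [-0.3, 0.3], [0.2, 0.1], [0.2, 0.1], [-0.7, 0.1], [0.9, 0.2], [22.8, 13.1], [-1.2, -0.2], [-0.7, -1.2]]
[(array([-0.085,  0.   ]), array([0.40794914, 0.0937259 ])), (array([-0.085,  0.   ]), array([0.43193005, 0.10702524])), (array([-0.085, -0.08 ]), array([0.43795491, 0.02823015]))]
  return _methods._mean(a, axis=axis, dtype=dtype,
  ret = ret.dtype.type(ret / rcount)
```

Fins fit to under 1 mm, with ring 1 and ring 2 within about 1 mm. Moving over the near eyepiece.

Careful with the scale: shifts go in shares of 50 mm and turns go in shares of 90 degrees. That gives: -0.0365 m is -0.73, -0.036 m is -0.72.

```bash
echo '[-0.72, -0.568, 0, 0, 0, 0, -0.72, -0.568, 0, 0, 0, 0, -0.72, -0.568, 0, 0, 0, 0, -0.73, -0.568, 0, 0, 0, 0, 0, 0, 0.4, 0, 0, 0, 0, 0, 0, 0, 0, 0]' | python3 shift.py 0.094 15
python3 - <<'E'
from h import *
W=snap('wrist','w1');print(np.round(W['extrinsics'],3).tolist());print(get_obs()['ee_pos'])
for q in([.4365,-.1445,.088],[.431,-.327,.088]):print(proj(W,q))
h=cv2.cvtColor(W['pixels'],cv2.COLOR_BGR2HSV);m=cv2.inRange(h,(5,120,60),(22,255,255));_,_,st,ce=cv2.connectedComponentsWithStats(m)
for s,e in zip(st[1:],ce[1:]):
    if s[4]>60:print(s,e,onz(W,*e,.088).round(4))
E
```

```text
time_s: 1.0
ee_pos: [0.4352, -0.145, 0.2061]
eef_rot: [-3.139, -0.001, 1.569]
force: [-0.6, 0.7, -0.4]
grip_width: 0.0939
grip_force: 0.0
[[1.0, 0.001, 0.003, 0.436], [-0.002, 0.959, 0.284, -0.061], [-0.003, -0.285, 0.959, 0.364], [0.0, 0.0, 0.0, 1.0]]
[ 0.43604213 -0.14452593  0.20714578]
[280.2036004  211.12024973]
[275.31379408 366.77466935]
[ 382  166  123  136 8275] [441.35625378 231.59867069] [ 0.5926 -0.1654  0.088 ]
[262 195  34  32 859] [278.32479627 210.31897555] [ 0.4347 -0.1437  0.088 ]
[445 320  32  62 593] [464.54300169 351.25126476] [ 0.6378 -0.3046  0.088 ]
[ 80 322  20  59 287] [ 86.16724739 351.80139373] [ 0.2236 -0.3055  0.088 ]
[261 365  29  14 323] [275.00928793 370.37770898] [ 0.4306 -0.332   0.088 ]
[470 398  52   9 112] [496.48214286 399.42857143] [ 0.6844 -0.3703  0.088 ]
[ 253  405  166   14 1104] [326.85597826 412.36865942] [ 0.4915 -0.3923  0.088 ]
```

View pics/w1.png

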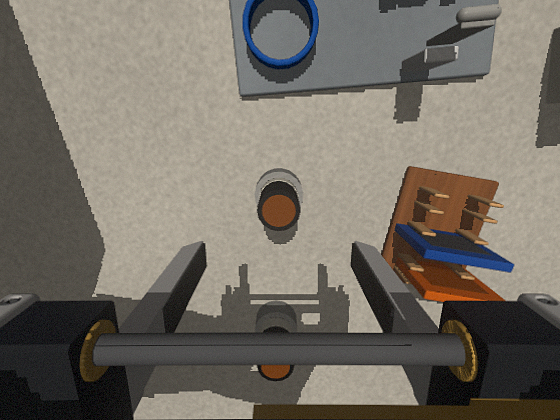

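Eyepiece lens at (278,210) → (0.4347,-0.1437), agreeing within 2 mm with the other cameras. Far eyepiece at (275,370). Descending and gripping.

Scaled: 0.045 m is 0.9, 0.03 m is 0.6.

```bash
echo '[0.01, -0.02, 0.9, 0, 0, 0, 0, 0, 0.9, 0, 0, 0, 0, 0, 0.6, 0, 0, 0, 0, 0, 0.4, 0, 0, 0, 0, 0, 0, 0, 0, 0]' | python3 shift.py && echo '[0, 0, 0, 0, 0, 0, 0, 0, 0, 0, 0, 0, 0, 0, 0, 0, 0, 0, 0, 0, 0, 0, 0, 0, 0, 0, 0, 0, 0, 0, 0, 0, 0, 0, 0, 0, 0, 0, 0, 0, 0, 0, 0, 0, 0, 0, 0, 0]' | python3 shift.py 0.03 15
```

```text
time_s: 1.55
ee_pos: [0.435, -0.1429, 0.0659]
eef_rot: [-3.138, -0.002, 1.572]
force: [-0.4, -0.2, 0.5]
grip_width: 0.0935
grip_force: 0.0
time_s: 2.35
ee_pos: [0.4354, -0.144, 0.0675]
eef_rot: [-3.142, -0.0, 1.571]
force: [-0.1, 0.2, 0.6]
grip_width: 0.0409
grip_force: 15.0
```

Scaled: -0.04 m is -0.8, 0.034 m is 0.68.

```bash
echo '[0, 0, -0.4, 0, 0, 0, 0, 0, -0.8, 0, 0, 0, 0.4, 0, 0, 0, 0, 0, 0.72, 0.006, 0, 0, 0, 0, 0.72, 0.006, 0, 0, 0, 0, 0.72, 0.006, 0, 0, 0, 0, 0.68, 0.006, 0, 0, 0, 0, 0.2, 0, 0, 0, 0, 0, 0, 0, 0, 0, 0, 0, 0, 0, 0, 0, 0, 0]' | python3 shift.py
python3 - <<'E'
from car import *
W=snap('wrist','w2');p0=[.5154,.1141,.0755]
print(T(p0,RNG),rings(W,p0));print(get_obs()['ee_pos'])
f=fins(W,p0)
if len(f)>3:print(fit(f,p0))
E
```

```text
time_s: 3.35
ee_pos: [0.4366, 0.0274, 0.1273]
eef_rot: [-3.141, 0.0, 1.571]
force: [1.5, -0.4, -1.9]
grip_width: 0.0404
grip_force: 15.0
[[0.42460788 0.18746069]
 [0.43064215 0.1076886 ]
 [0.43667641 0.0279165 ]] [(array([-0.085,  0.   ]), array([0.43155071, 0.1077329 ]))]
[0.43663401 0.02710039 0.12735417]
(array([0.51532781, 0.11397042, 0.07717567]), array([[-1.69489527e-04,  1.02880301e-04],
       [ 2.74019158e-04, -1.96212802e-05],
       [ 2.19209114e-04,  5.86794203e-05],
       [-1.25965110e-05, -9.35930244e-05],
       [-9.30248300e-05, -1.11607911e-04],
       [ 5.39306251e-06, -2.14710872e-05],
       [ 3.93080902e-05,  9.87927911e-05],
       [-1.19450534e-04,  6.99698182e-05],
       [ 9.60769038e-05,  5.30943797e-05],
       [-3.12835724e-04, -8.80364542e-05],
       [ 5.86419904e-05, -5.44286288e-06],
       [ 1.40570715e-05, -4.36746828e-05]]))
  return _methods._mean(a, axis=axis, dtype=dtype,
  ret = ret.dtype.type(ret / rcount)
```

View pics/w2.png

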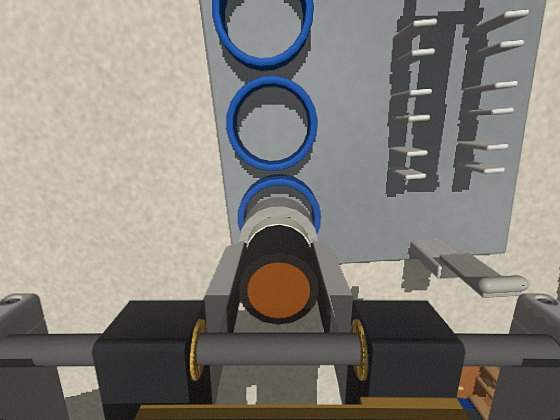

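The held eyepiece's lens is at (278,285) and ring 2 shows at (280,215). Checking where the held piece really is.

```bash
python3 - <<'E'
from car import *
W=snap('wrist')
h=cv2.cvtColor(W['pixels'],cv2.COLOR_BGR2HSV);m=cv2.inRange(h,(5,120,60),(22,255,255));_,_,st,ce=cv2.connectedComponentsWithStats(m)
for s,e in zip(st[1:],ce[1:]):
    if 2000<s[4]<8000:print(s,e,onz(W,*e,.148).round(4))
p=[.5153,.1140,.0765];print(T(p,RNG))
E
```

```text
[ 247  262   63   57 2795] [278.25974955 289.91806798] [0.4363 0.0272 0.148 ]
[ 135  397  335   23 5330] [316.71144465 410.12045028] [ 0.4588 -0.0521  0.148 ]
[[0.42443457 0.18726986]
 [0.4305486  0.10750384]
 [0.43666263 0.02773782]]
```

Held piece is centred to within 1 mm. Lowering gently (60 mm lift minus 10 mm base = 50 mm).

Scaled: 0.015 m is 0.3, 0.01 m is 0.2.

```bash
echo '[0.012, 0.008, 0.3, 0, 0, 0, 0, 0, 0.3, 0, 0, 0, 0, 0, 0.2, 0, 0, 0, 0, 0, 0.08, 0, 0, 0, 0, 0, 0, 0, 0, 0]' | python3 shift.py; echo '[0, 0, 0.04, 0, 0, 0, 0, 0, 0.04, 0, 0, 0, 0, 0, 0.02, 0, 0, 0, 0, 0, 0, 0, 0, 0]' | python3 shift.py
```

```text
time_s: 3.95
ee_pos: [0.4369, 0.0282, 0.0832]
eef_rot: [-3.141, 0.0, 1.57]
force: [0.1, 0.4, -1.4]
grip_width: 0.0403
grip_force: 15.0
time_s: 4.35
ee_pos: [0.437, 0.0286, 0.0785]
eef_rot: [3.142, -0.0, 1.571]
force: [-0.1, -0.5, -2.2]
grip_width: 0.0407
grip_force: 15.0
```

Scaled: 0.001 m is 0.02, 0.0005 m is 0.01.

```bash
echo '[0, 0, 0.02, 0, 0, 0, 0, 0, 0, 0, 0, 0, 0, 0, 0.01, 0, 0, 0, 0, 0, 0, 0, 0, 0]' | python3 shift.py;  echo '[0, 0, 0, 0, 0, 0, 0, 0, 0, 0, 0, 0, 0, 0, 0, 0, 0, 0, 0, 0, 0, 0, 0, 0]' | python3 shift.py 0.08
```

```text
time_s: 4.75
ee_pos: [0.4371, 0.0286, 0.0774]
eef_rot: [3.141, -0.0, 1.571]
force: [-3.7, -0.7, 7.1]
grip_width: 0.0408
grip_force: 15.0
time_s: 5.15
ee_pos: [0.437, 0.0286, 0.0769]
eef_rot: [-3.142, 0.0, 1.571]
force: [-0.3, -0.4, 0.1]
grip_width: 0.0693
grip_force: 0.0
```

Scaled: -0.05 m is -1, -0.0445 m is -0.89.

```bash
echo '[0, 0, -0.8, 0, 0, 0, 0, 0, -1, 0, 0, 0, -0.89, -0.016, -0.08, 0, 0, 0, -0.89, -0.016, -0.08, 0, 0, 0, -0.89, -0.016, -0.08, 0, 0, 0, -0.89, -0.016, -0.08, 0, 0, 0, -0.89, -0.016, -0.08, 0, 0, 0, -0.89, -0.016, -0.08, 0, 0, 0, -0.89, -0.016, 0, 0, 0, 0, -0.89, -0.016, 0, 0, 0, 0]' | python3 shift.py 0.094;echo '[0, 0, 0, 0, 0, 0]' | python3 shift.py
cat > ep.py <<'E'
from h import *
def lenses(z=.088):
    W=snap('wrist');h=cv2.cvtColor(W['pixels'],cv2.COLOR_BGR2HSV);m=cv2.inRange(h,(5,120,60),(22,255,255));_,_,st,ce=cv2.connectedComponentsWithStats(m)
    for s,e in zip(st[1:],ce[1:]):
        if s[4]>200:print('wrist',s,e.round(0),onz(W,*e,z).round(4))
E
python3 - <<'E'
from ep import *
lenses();print(get_obs()['ee_pos'])
for n in('scene','side'):
    c=snap(n);h=cv2.cvtColor(c['pixels'],cv2.COLOR_BGR2HSV);m=cv2.inRange(h,(5,150,50),(18,255,255));_,_,st,ce=cv2.connectedComponentsWithStats(m)
    for s,e in zip(st[1:],ce[1:]):
        if 25<s[4]<150:print(n,s,onz(c,*e,.088).round(3))
E
```

```text
time_s: 6.15
ee_pos: [0.4302, -0.3294, 0.191]
eef_rot: [3.141, 0.0, 1.571]
force: [1.6, 1.0, 0.3]
grip_width: 0.094
grip_force: 0.0
time_s: 6.25
ee_pos: [0.4298, -0.3313, 0.1904]
eef_rot: [-3.141, 0.0, 1.567]
force: [-0.0, 0.4, -0.5]
grip_width: 0.0937
grip_force: 0.0
wrist [ 401    0  159  147 9966] [475.  76.] [ 0.5843 -0.2159  0.088 ]
wrist [262 194  36  34 962] [280. 211.] [ 0.4306 -0.3257  0.088 ]
wrist [442 320  35  62 700] [464. 351.] [ 0.6202 -0.4775  0.088 ]
wrist [ 80 333  14  48 249] [ 84. 358.] [ 0.2271 -0.4854  0.088 ]
wrist [ 253  399  307   21 3100] [401. 411.] [ 0.5644 -0.5584  0.088 ]
[ 0.42997495 -0.32915999  0.19030035]
scene [275  76  19   7  58] [-0.212 -0.21   0.088]
scene [211 177   9   7  47] [ 0.433 -0.326  0.088]
scene [306 194   9   7  51] [0.431 0.027 0.088]
scene [545 358   8  12  77] [0.864 0.816 0.088]
side [110  62  10   9  37] [0.527 0.977 0.088]
side [ 17 204  10  12  53] [-0.073  0.473  0.088]
side [310 283  12  10  98] [ 0.432 -0.327  0.088]
```

Scaled: 0.045 m is 0.9, 0.003 m is 0.06.

```bash
echo '[0.06, 0.01, 0.9, 0, 0, 0, 0, 0, 0.8, 0, 0, 0, 0, 0, 0.52, 0, 0, 0, 0, 0, 0.24, 0, 0, 0, 0, 0, 0, 0, 0, 0]' | python3 shift.py && echo '[0, 0, 0, 0, 0, 0, 0, 0, 0, 0, 0, 0, 0, 0, 0, 0, 0, 0, 0, 0, 0, 0, 0, 0, 0, 0, 0, 0, 0, 0, 0, 0, 0, 0, 0, 0, 0, 0, 0, 0, 0, 0]' | python3 shift.py 0.03 15 && echo '[0, 0, -0.4, 0, 0, 0, 0, 0, -0.8, 0, 0, 0, 0, 0, -0.8, 0, 0, 0, 0.4, 0, 0, 0, 0, 0, 0.8, 0, 0, 0, 0, 0, 0.8, 0, 0, 0, 0, 0, 0.8, 0, 0, 0, 0, 0, 0.8, 0, 0, 0, 0, 0, 0.8, 0, 0, 0, 0, 0, 0.8, 0, 0, 0, 0, 0]' | python3 shift.py  && echo '[0.8, 0, 0, 0, 0, 0, 0.8, 0, 0, 0, 0, 0, 0.8, 0, 0, 0, 0, 0, 0.7, 0, 0, 0, 0, 0, 0.36, 0, 0, 0, 0, 0, 0, 0, 0, 0, 0, 0, 0, 0, 0, 0, 0, 0, 0, 0, 0, 0, 0, 0]' | python3 shift.py; python3 - <<'E'
from ep import *
lenses(.188);print(get_obs()['ee_pos'])
E
```

```text
time_s: 6.9
ee_pos: [0.431, -0.3233, 0.0672]
eef_rot: [-3.14, -0.001, 1.572]
force: [-0.3, -0.1, 0.9]
grip_width: 0.0939
grip_force: 0.0
time_s: 7.6
ee_pos: [0.4311, -0.3244, 0.068]
eef_rot: [-3.142, 0.0, 1.571]
force: [-0.4, -0.1, 0.9]
grip_width: 0.0414
grip_force: 0.0
time_s: 8.6
ee_pos: [0.4307, -0.0629, 0.1679]
eef_rot: [3.142, -0.0, 1.571]
force: [0.4, -0.0, -1.5]
grip_width: 0.0409
grip_force: 15.0
time_s: 9.4
ee_pos: [0.4311, 0.1078, 0.1679]
eef_rot: [-3.141, 0.0, 1.57]
force: [-0.1, -0.3, -1.0]
grip_width: 0.0407
grip_force: 15.0
wrist [ 247  265   63   56 2751] [278. 292.] [0.4307 0.1061 0.188 ]
wrist [189 319  18  62 491] [196. 350.] [0.3855 0.0706 0.188 ]
wrist [350 319  18  62 487] [361. 350.] [0.476  0.0702 0.188 ]
wrist [ 135  373  350   47 6089] [336. 408.] [0.4643 0.0294 0.188 ]
[0.43115372 0.10773233 0.1679311 ]
```

Scaled: 0.03 m is 0.6, 0.015 m is 0.3.

```bash
echo '[0.028, -0.006, 0.6, 0, 0, 0, 0, 0, 0.6, 0, 0, 0, 0, 0, 0.3, 0, 0, 0, 0, 0, 0.16, 0, 0, 0, 0, 0, 0.06, 0, 0, 0, 0, 0, 0.04, 0, 0, 0, 0, 0, 0, 0, 0, 0, 0, 0, 0, 0, 0, 0]' | python3 shift.py; echo '[0, 0, 0.02, 0, 0, 0, 0, 0, 0, 0, 0, 0, 0, 0, 0.016, 0, 0, 0, 0, 0, 0, 0, 0, 0]' | python3 shift.py;  python3 - <<'E'
from ep import *
lenses(.098)
E
```

```text
time_s: 10.25
ee_pos: [0.4311, 0.11, 0.0806]
eef_rot: [3.141, -0.0, 1.571]
force: [0.4, -0.1, -1.2]
grip_width: 0.0408
grip_force: 15.0
time_s: 10.65
ee_pos: [0.4308, 0.11, 0.0781]
eef_rot: [-3.142, 0.0, 1.571]
force: [-0.3, -0.5, -1.4]
grip_width: 0.0408
grip_force: 15.0
wrist [ 247  265   63   56 2759] [278. 292.] [0.4304 0.1082 0.098 ]
wrist [189 319  18  62 495] [196. 350.] [0.3851 0.0723 0.098 ]
wrist [350 319  18  62 503] [361. 351.] [0.4758 0.072  0.098 ]
wrist [ 135  391  334   29 5927] [314. 409.] [0.4513 0.0307 0.098 ]
```

```bash
echo '[0, 0, 0.016, 0, 0, 0, 0, 0, 0, 0, 0, 0, 0, 0, 0.012, 0, 0, 0, 0, 0, 0, 0, 0, 0]' | python3 shift.py; echo '[0, 0, 0, 0, 0, 0, 0, 0, 0, 0, 0, 0, 0, 0, 0, 0, 0, 0, 0, 0, 0, 0, 0, 0, 0, 0, -0.8, 0, 0, 0, 0, 0, -1, 0, 0, 0, 0, 0, -0.6, 0, 0, 0, 0, 0, 0, 0, 0, 0]' | python3 shift.py 0.08
```

```text
time_s: 11.1
ee_pos: [0.4309, 0.11, 0.0778]
eef_rot: [3.141, -0.0, 1.571]
force: [-6.8, -1.9, 17.2]
grip_width: 0.0407
grip_force: 15.0
time_s: 11.9
ee_pos: [0.4323, 0.1103, 0.2006]
eef_rot: [3.135, -0.001, 1.571]
force: [0.7, 0.1, -1.8]
grip_width: 0.0801
grip_force: 0.0
```

Both eyepieces placed. Moving clear, then rotating to the plate orientation (tool yaw about -0.16).

Scaled: -0.04 m is -0.8, 0.02 m is 0.4.

```bash
echo '[-0.8, 0.4, 0, 0, 0, 0, -0.8, 0.4, -0.2, 0, 0, 0, -0.8, 0.4, -0.2, 0, 0, 0, -0.8, 0.4, -0.2, 0, 0, 0, -0.8, 0.4, 0, 0, 0, 0, -0.8, 0.4, 0, 0, 0, 0, -0.8, 0.4, 0, 0, 0, 0]' | python3 shift.py 0.04;echo '[0, 0, 0, 0, 0, 0.0955, 0, 0, 0, 0, 0, 0.0955, 0, 0, 0, 0, 0, 0.0955, 0, 0, 0, 0, 0, 0.0955, 0, 0, 0, 0, 0, 0.0955, 0, 0, 0, 0, 0, 0.0955, 0, 0, 0, 0, 0, 0.0955, 0, 0, 0, 0, 0, 0.0955, 0, 0, 0, 0, 0, 0.0955, 0, 0, 0, 0, 0, 0.0955]' | python3 shift.py;echo '[0, 0, 0, 0, 0, 0.0955, 0, 0, 0, 0, 0, 0.0509, 0, 0, 0, 0, 0, 0, 0, 0, 0, 0, 0, 0]' | python3 shift.py
python3 - <<'E'
from h import *
W=snap('wrist','w3');h=cv2.cvtColor(W['pixels'],cv2.COLOR_BGR2HSV)
for n,lo,hi in(('blue',(100,120,30),(130,255,255)),('orange',(3,200,60),(18,255,255))):
    m=cv2.inRange(h,lo,hi);cs,_=cv2.findContours(m,0,2)
    for q in cs:
        if cv2.contourArea(q)>150:
            b=cv2.boxPoints(cv2.minAreaRect(q));print(n,cv2.contourArea(q),b.round(0).tolist(),[onz(W,*x,.09)[:2].round(3).tolist() for x in b])
print(get_obs()['ee_pos'],get_obs()['qpos'].round(2))
E
```

```text
time_s: 12.6
ee_pos: [0.5711, -0.1718, 0.2254]
eef_rot: [-3.14, -0.0, 1.571]
force: [1.1, 0.3, 0.6]
grip_width: 0.0403
grip_force: 0.0
time_s: 13.6
ee_pos: [0.5706, -0.1699, 0.2253]
eef_rot: [-3.141, 0.002, 0.065]
force: [-0.1, 0.0, 0.4]
grip_width: 0.04
grip_force: 0.0
time_s: 14.0
ee_pos: [0.5707, -0.17, 0.2259]
eef_rot: [-3.141, 0.001, -0.157]
force: [-0.2, -0.4, 0.0]
grip_width: 0.0399
grip_force: 0.0
blue 1714.5 [[41.0, 303.0], [174.0, 272.0], [181.0, 304.0], [48.0, 335.0]] [[0.501, 0.107], [0.514, -0.047], [0.474, -0.045], [0.459, 0.115]]
blue 915.5 [[287.0, 194.0], [290.0, 101.0], [303.0, 101.0], [300.0, 194.0]] [[0.581, -0.18], [0.667, -0.196], [0.665, -0.208], [0.578, -0.193]]
orange 1189.5 [[324.0, 158.0], [329.0, 83.0], [353.0, 85.0], [347.0, 159.0]] [[0.611, -0.22], [0.676, -0.233], [0.671, -0.253], [0.606, -0.242]]
[ 0.57071295 -0.16998451  0.226118  ] [-0.35  0.4   1.39 -0.    1.35  1.38]
```

View pics/w3.png

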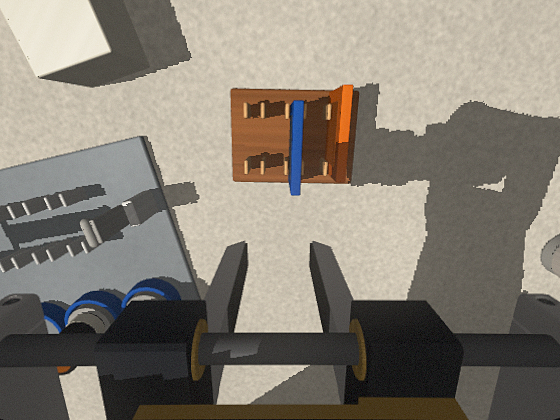

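Blue plate top runs (290,101)–(300,194), in the stand's middle slot. The orange top runs about (348,85)–(345,183). The right-hand edges are the true top edges, so I'll fit those.

```bash
cat > pl.py <<'E'
from h import *
def plates(W,side=1,z=.09,box=(200,60,420,240),show=('blue','orange')):
    h=cv2.cvtColor(W['pixels'],cv2.COLOR_BGR2HSV);out={}
    for n,lo,hi in(('blue',(100,120,30),(130,255,255)),('orange',(6,225,90),(18,255,255))):
        if n not in show: continue
        m=cv2.inRange(h,lo,hi);k=np.zeros_like(m);x0,y0,x1,y1=box;k[y0:y1,x0:x1]=m[y0:y1,x0:x1]
        _,L,st,_=cv2.connectedComponentsWithStats(k);i=1+st[1:,4].argmax();k=L==i
        rows=np.where(k.any(1))[0];r0,r1=rows[0],rows[-1]
        pts=[]
        for r in range(r0+5,r1-4):
            c=np.where(k[r])[0];u=c.max()+.5 if side>0 else c.min()-.5
            pts.append(onz(W,u,r,z)[:2])
        pts=np.array(pts);vx,vy,x,y=cv2.fitLine(pts.astype(np.float32),cv2.DIST_HUBER,0,.01,.01).ravel()
        d=np.array([vx,vy])*np.sign(vx);nrm=np.array([-d[1],d[0]])
        cm=np.where(k[(r0+r1)//2])[0].mean()
        ends=[onz(W,np.where(k[r])[0].mean(),r+o,z)[:2]@d for r,o in((r0,-.5),(r1,.5))]
        e=np.array([x,y]);e=e+d*(np.mean(ends)-e@d)
        out[n]=(e+side*nrm*.005,float(np.arctan2(d[1],d[0])),float(abs(ends[0]-ends[1])),(r0,r1,cm))
    return out
E
python3 - <<'E'
from pl import *
print(plates(snap('wrist')))
E
```

```text
{'blue': (array([ 0.62272484, -0.19513874]), -0.17884831130504608, 0.08850022748710318, (np.int64(101), np.int64(194), np.float64(296.0))), 'orange': (array([ 0.66943108, -0.23889407]), -0.9971550107002258, 0.01673839884995454, (np.int64(85), np.int64(103), np.float64(336.1111111111111)))}
```

Scaled: 0.03 m is 0.6, 0.0256 m is 0.512, 0.022 rad / 1.5708 = 0.014.

```bash
echo '[0, 0, 0, 0, 0, 0.014, 0.6, 0.16, 0, 0, 0, 0, 0.512, 0.148, 0.6, 0, 0, 0, 0, 0, 0.6, 0, 0, 0, 0, 0, 0, 0, 0, 0, 0, 0, 0, 0, 0, 0]' | python3 shift.py; python3 - <<'E'
from pl import *
o=get_obs();print(o['ee_pos'],o['eef_rot'])
W=snap('wrist','w4')
E
```

```text
time_s: 14.7
ee_pos: [0.6226, -0.1951, 0.1674]
eef_rot: [-3.142, 0.0, -0.181]
force: [-0.2, 0.0, 1.1]
grip_width: 0.0402
grip_force: 0.0
[ 0.62264362 -0.19512084  0.16742111] [-3.14156535e+00  2.41018519e-04 -1.81274015e-01]
```

View pics/w4.png

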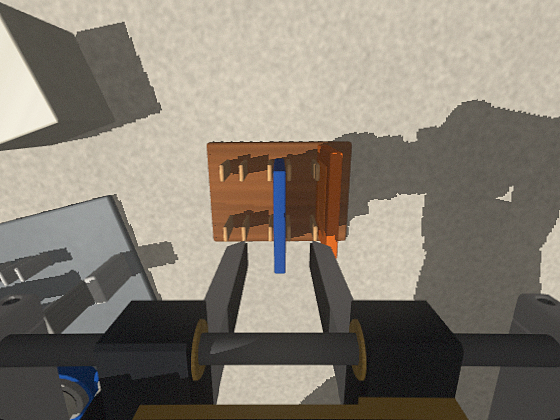

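Blue plate runs (279,160)–(279,272), centred between the fingers and aligned. Orange is at about column 336. Measuring both, then descending.

Scaled: 0.04 m is 0.8, 0.03 m is 0.6.

```bash
python3 - <<'E'
from pl import *
W=snap('wrist');print(plates(W,1,box=(200,120,420,300),show=('blue',)));print(plates(W,-1,box=(200,120,420,300),show=('blue',)))
h=cv2.cvtColor(W['pixels'],cv2.COLOR_BGR2HSV)
for r in(170,190,210):print(h[r,318:348,:].tolist())
E
echo '[0, 0, 0.8, 0, 0, 0, 0, 0, 0.6, 0, 0, 0, 0, 0, 0.3, 0, 0, 0, 0, 0, 0, 0, 0, 0]' | python3 shift.py; echo '[0, 0, 0, 0, 0, 0, 0, 0, 0, 0, 0, 0, 0, 0, 0, 0, 0, 0, 0, 0, 0, 0, 0, 0, 0, 0, 0, 0, 0, 0]' | python3 shift.py 0.004 20
```

```text
{'blue': (array([ 0.62786343, -0.19588934]), -0.17501255869865417, 0.09873443167399276, (np.int64(159), np.int64(272), np.float64(278.5)))}
{'blue': (array([ 0.62769844, -0.19679138]), -0.18538519740104675, 0.09872414598985946, (np.int64(159), np.int64(272), np.float64(278.5)))}
[[15, 118, 110], [14, 154, 91], [12, 192, 97], [10, 182, 98], [12, 175, 99], [13, 195, 93], [12, 205, 96], [12, 195, 106], [11, 189, 96], [9, 191, 76], [11, 175, 83], [10, 188, 103], [10, 200, 111], [11, 200, 121], [10, 194, 117], [12, 192, 117], [12, 209, 111], [13, 211, 111], [11, 193, 116], [11, 196, 113], [13, 217, 113], [10, 190, 117], [10, 206, 110], [11, 165, 91], [14, 131, 76], [12, 135, 70], [11, 131, 78], [15, 157, 73], [9, 131, 80], [12, 159, 74]]
[[12, 203, 103], [13, 207, 90], [11, 195, 93], [11, 184, 90], [13, 212, 94], [15, 209, 94], [13, 221, 98], [13, 204, 109], [10, 185, 77], [11, 185, 80], [13, 199, 96], [11, 190, 114], [12, 198, 117], [11, 197, 114], [11, 199, 113], [12, 214, 113], [13, 210, 113], [12, 201, 114], [11, 196, 113], [11, 203, 112], [11, 202, 115], [10, 192, 106], [11, 174, 76], [13, 139, 81], [13, 141, 76], [10, 142, 81], [15, 152, 79], [10, 136, 77], [11, 149, 77], [13, 146, 75]]
[[11, 191, 95], [12, 181, 96], [10, 180, 98], [11, 201, 94], [12, 205, 92], [12, 192, 101], [13, 177, 117], [10, 189, 73], [12, 161, 79], [10, 185, 91], [11, 214, 111], [12, 211, 115], [12, 200, 115], [10, 187, 120], [11, 191, 116], [12, 187, 117], [10, 187, 112], [11, 206, 114], [12, 202, 111], [11, 194, 117], [11, 183, 106], [7, 129, 77], [15, 137, 69], [12, 140, 73], [10, 104, 81], [15, 145, 72], [13, 139, 77], [14, 160, 70], [11, 119, 73], [13, 72, 89]]
time_s: 15.2
ee_pos: [0.6224, -0.195, 0.0813]
eef_rot: [-3.141, 0.001, -0.181]
force: [-0.1, 0.1, 0.5]
grip_width: 0.04
grip_force: 0.0
time_s: 15.7
ee_pos: [0.623, -0.1953, 0.0825]
eef_rot: [3.141, -0.001, -0.181]
force: [-1.0, 0.0, 4.5]
grip_width: 0.0102
grip_force: 20.0
```

Careful with the scale: shifts go in shares of 50 mm and turns go in shares of 90 degrees. That gives: -0.04 m is -0.8, -0.03 m is -0.6, -0.13 rad / 1.5708 = -0.0828.

```bash
echo '[0, 0, -0.4, 0, 0, 0, 0, 0, -0.6, 0, 0, 0, 0, 0, -0.8, 0, 0, 0, 0, 0, -0.6, 0, 0, 0, 0, 0, 0, 0, 0, -0.0828, 0, 0, 0, 0, 0, -0.0812, 0, 0, 0, 0, 0, 0]' | python3 shift.py && echo '[-0.06, -0.6, 0, 0, 0, 0, -0.08, -0.8, 0, 0, 0, 0, -0.08, -0.8, 0, 0, 0, 0, -0.08, -0.8, 0, 0, 0, 0, -0.08, -0.8, 0, 0, 0, 0, -0.08, -0.8, 0, 0, 0, 0, -0.06, -0.8, 0, 0, 0, 0, -0.04, -0.6, 0, 0, 0, 0, -0.024, -0.454, 0, 0, 0, 0, 0, 0, 0, 0, 0, 0]' | python3 shift.py; echo '[0, 0, 0, 0, 0, 0]' | python3 shift.py
python3 - <<'E'
from car import *
W=snap('wrist','w5');o=get_obs();print(o['ee_pos'],o['eef_rot'])
p0=[.5153,.1140,.0765];print(T(p0,[[.055,.006],[.055,-.038]]))
f=fins(W,p0);print(len(f));print(fit(f,p0) if len(f)>3 else f)
E
```

```text
time_s: 16.4
ee_pos: [0.6226, -0.1951, 0.2018]
eef_rot: [-3.142, 0.0, 0.078]
force: [0.7, 0.1, -1.1]
grip_width: 0.0098
grip_force: 20.0
time_s: 17.4
ee_pos: [0.5685, 0.1267, 0.2016]
eef_rot: [-3.141, 0.0, 0.075]
force: [0.3, 0.0, -0.6]
grip_width: 0.0103
grip_force: 20.0
time_s: 17.5
ee_pos: [0.569, 0.1242, 0.2016]
eef_rot: [3.141, 0.0, 0.075]
force: [-0.3, -0.2, -1.0]
grip_width: 0.0094
grip_force: 20.0
[0.56907373 0.12369204 0.20160917] [3.14137487e+00 2.63539377e-04 7.41745888e-02]
[[0.56968059 0.12418585]
 [0.57304331 0.08031454]]
9
(array([0.51539037, 0.11395715, 0.07617261]), array([[-2.65153492e-04, -2.91614106e-04],
       [-9.47442549e-05, -2.15308995e-04],
       [ 8.86760115e-04,  9.88441964e-04],
       [-1.41110077e-04, -4.82777917e-05],
       [-3.69231909e-05,  1.85896278e-05],
       [-3.84071399e-05,  3.58322705e-05],
       [ 1.89064902e-06, -1.53187519e-04],
       [-9.43233021e-05, -9.15232006e-05],
       [-1.45135465e-04, -1.45863663e-04]]))
```

View pics/w5.png

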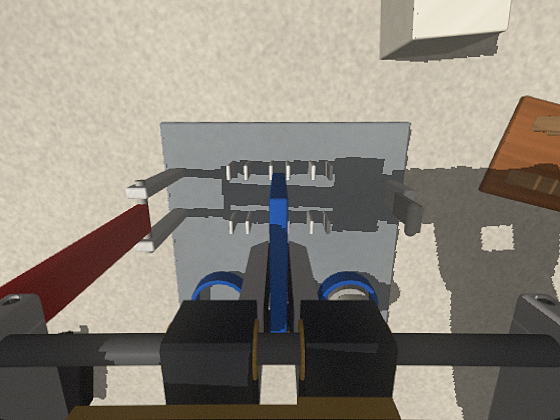

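The plate is above slot 1 at column 279, and the bar on the left is clear of the gripper. The carrier fit repeats within 0.3 mm. Lowering, with force checks.

Scaled: 0.03 m is 0.6, 0.012 m is 0.24.

```bash
echo '[0.008, -0.006, 0.6, 0, 0, 0, 0, 0, 0.6, 0, 0, 0, 0, 0, 0.24, 0, 0, 0, 0, 0, 0.1, 0, 0, 0, 0, 0, 0, 0, 0, 0, 0, 0, 0, 0, 0, 0]' | python3 shift.py; echo '[0, 0, 0.16, 0, 0, 0, 0, 0, 0.16, 0, 0, 0, 0, 0, 0, 0, 0, 0]' | python3 shift.py
```

```text
time_s: 18.15
ee_pos: [0.57, 0.1246, 0.1261]
eef_rot: [-3.141, -0.002, 0.076]
force: [0.5, 0.2, -0.4]
grip_width: 0.01
grip_force: 20.0
time_s: 18.45
ee_pos: [0.5688, 0.1246, 0.1075]
eef_rot: [3.141, 0.002, 0.076]
force: [-0.4, 0.6, -0.7]
grip_width: 0.0102
grip_force: 20.0
```

In the slot with no contact force. Another 25 mm to go.

Scaled: 0.01 m is 0.2, 0.007 m is 0.14.

```bash
echo '[0, 0, 0.2, 0, 0, 0, 0, 0, 0.14, 0, 0, 0, 0, 0, 0.08, 0, 0, 0, 0, 0, 0.04, 0, 0, 0, 0, 0, 0, 0, 0, 0]' | python3 shift.py; echo '[0, 0, 0.02, 0, 0, 0, 0, 0, 0, 0, 0, 0, 0, 0, 0.014, 0, 0, 0, 0, 0, 0, 0, 0, 0]' | python3 shift.py
```

```text
time_s: 18.95
ee_pos: [0.5693, 0.1247, 0.0855]
eef_rot: [3.142, 0.0, 0.076]
force: [-0.2, 0.0, -0.7]
grip_width: 0.01
grip_force: 20.0
time_s: 19.35
ee_pos: [0.5694, 0.1247, 0.0841]
eef_rot: [-3.142, -0.0, 0.076]
force: [0.9, -0.4, -0.4]
grip_width: 0.0098
grip_force: 20.0
```

Scaled: 0.0007 m is 0.014, 0.0004 m is 0.008.

```bash
echo '[0, 0, 0.014, 0, 0, 0, 0, 0, 0, 0, 0, 0, 0, 0, 0.008, 0, 0, 0, 0, 0, 0, 0, 0, 0]' | python3 shift.py; echo '[0, 0, 0.008, 0, 0, 0, 0, 0, 0, 0, 0, 0, 0, 0, 0, 0, 0, 0]' | python3 shift.py
```

```text
time_s: 19.75
ee_pos: [0.5693, 0.1247, 0.0829]
eef_rot: [3.142, 0.0, 0.076]
force: [0.4, 0.1, -1.1]
grip_width: 0.0103
grip_force: 20.0
time_s: 20.05
ee_pos: [0.5694, 0.1247, 0.0825]
eef_rot: [-3.142, 0.0, 0.076]
force: [-0.2, -0.4, -1.4]
grip_width: 0.0099
grip_force: 20.0
```

Scaled: 0.0005 m is 0.01.

```bash
echo '[0, 0, 0.01, 0, 0, 0, 0, 0, 0, 0, 0, 0, 0, 0, 0, 0, 0, 0]' | python3 shift.py; echo '[0, 0, 0.008, 0, 0, 0, 0, 0, 0, 0, 0, 0, 0, 0, 0, 0, 0, 0]' | python3 shift.py
```

```text
time_s: 20.35
ee_pos: [0.5694, 0.1247, 0.0825]
eef_rot: [-3.142, -0.0, 0.076]
force: [-4.9, -0.6, 5.8]
grip_width: 0.0094
grip_force: 20.0
time_s: 20.65
ee_pos: [0.5694, 0.1247, 0.0825]
eef_rot: [3.142, -0.0, 0.076]
force: [-4.9, -0.6, 10.1]
grip_width: 0.01
grip_force: 20.0
```

Seated (contact at the expected height). Releasing and going over the orange plate.

Scaled: -0.04 m is -0.8, -0.0009 m is -0.018.

```bash
echo '[0, 0, -0.018, 0, 0, 0, 0, 0, 0, 0, 0, 0, 0, 0, 0, 0, 0, 0, 0, 0, -0.4, 0, 0, 0, 0, 0, -0.8, 0, 0, 0, 0, 0, -0.8, 0, 0, 0, 0, 0, 0, 0, 0, 0]' | python3 shift.py 0.036; echo '[0.06, 0.82, 0, 0, 0, 0, 0.06, 0.82, 0, 0, 0, 0, 0.06, 0.82, 0, 0, 0, 0, 0.068, 0.82, 0, 0, 0, 0, 0.068, 0.82, 0, 0, 0, 0, 0.068, 0.82, 0, 0, 0, 0, 0.068, 0.82, 0, 0, 0, 0, 0.08, 0.82, 0, 0, 0, 0, 0.08, 0.8, 0, 0, 0, 0, 0, 0, 0, 0, 0, 0.0828]' | python3 shift.py; echo '[0, 0, 0, 0, 0, 0.0796, 0, 0, 0, 0, 0, 0, 0, 0, 0, 0, 0, 0]' | python3 shift.py
python3 - <<'E'
from h import *
W=snap('wrist','w6');o=get_obs();print(o['ee_pos'],o['eef_rot'])
h=cv2.cvtColor(W['pixels'],cv2.COLOR_BGR2HSV)
m=cv2.inRange(h,(6,150,105),(18,255,255));_,_,st,_=cv2.connectedComponentsWithStats(m);print(st[st[:,4]>100])
E
```

```text
time_s: 21.35
ee_pos: [0.5713, 0.125, 0.188]
eef_rot: [-3.141, -0.008, 0.076]
force: [-0.1, -0.6, 0.3]
grip_width: 0.0363
grip_force: 0.0
time_s: 22.35
ee_pos: [0.6275, -0.2444, 0.1809]
eef_rot: [3.141, 0.001, -0.057]
force: [-0.5, 0.5, -0.4]
grip_width: 0.0361
grip_force: 0.0
time_s: 22.65
ee_pos: [0.6279, -0.2397, 0.182]
eef_rot: [-3.141, 0.001, -0.175]
force: [-0.7, 0.0, 0.5]
grip_width: 0.0361
grip_force: 0.0
[ 0.62790843 -0.23965392  0.18222365] [-3.14153127e+00  3.56705305e-04 -1.74890409e-01]
[[     0      0    560    420 228596]
 [   172    154    115    111   5862]
 [   207    231     22     15    192]
 [   249    230     21     16    239]
 [   291    231     15     15    149]]
```

View pics/w6.png

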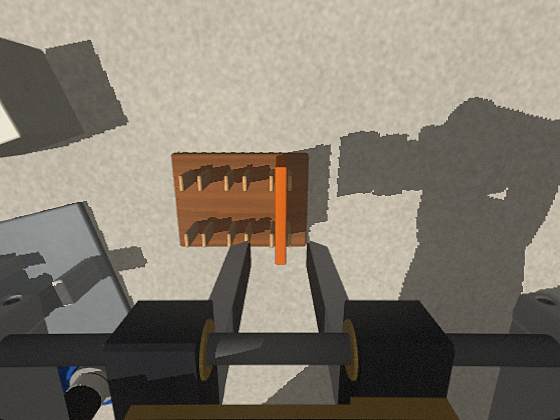

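Orange plate's top runs (280,168)–(280,264). Measuring it.

```bash
python3 - <<'E'
from h import *
W=snap('wrist');h=cv2.cvtColor(W['pixels'],cv2.COLOR_BGR2HSV);print(h[210,272:292].tolist())
m=cv2.inRange(h,(5,180,165),(18,255,255))[150:290,240:320];ys,xs=np.where(m);print(len(ys),ys.min()+150,ys.max()+150)
pts=np.array([onz(W,x+240,y+150,.09)[:2] for x,y in zip(xs,ys)]).astype(np.float32)
r=cv2.minAreaRect(pts*1000);print(r,cv2.boxPoints(r))
near=[onz(W,280,ys.max()+150.5,.09),onz(W,280,ys.min()+149.5,.09)];print(near)
E
```

```text
[[13, 164, 148], [12, 145, 149], [13, 145, 127], [13, 233, 148], [12, 215, 236], [12, 224, 223], [12, 217, 222], [12, 225, 220], [12, 222, 221], [12, 214, 220], [11, 227, 217], [12, 220, 220], [12, 214, 226], [12, 226, 194], [10, 191, 119], [14, 160, 67], [12, 121, 76], [12, 137, 82], [12, 141, 78], [9, 156, 77]]
1030 167 264
((628.7022705078125, -240.81784057617188), (8.958089828491211, 88.87677001953125), 80.3569564819336) [[ 584.1415  -237.78975]
 [ 671.76245 -252.67744]
 [ 673.26306 -243.84593]
 [ 585.6421  -228.95824]]
[array([ 0.58442669, -0.2331985 ,  0.09      ]), array([ 0.67284703, -0.24864729,  0.09      ])]
```

Scaled: 0.04 m is 0.8, 0.001 m is 0.02, -0.007 rad / 1.5708 = -0.0045.

```bash
echo '[0.02, 0.02, 0.8, 0, 0, -0.0045, 0, 0, 0.8, 0, 0, 0, 0, 0, 0.3, 0, 0, 0, 0, 0, 0.09, 0, 0, 0, 0, 0, 0, 0, 0, 0]' | python3 shift.py; echo '[0, 0, 0, 0, 0, 0, 0, 0, 0, 0, 0, 0, 0, 0, 0, 0, 0, 0, 0, 0, 0, 0, 0, 0, 0, 0, 0, 0, 0, 0]' | python3 shift.py 0.004 20
```

```text
time_s: 23.25
ee_pos: [0.6292, -0.2412, 0.0841]
eef_rot: [3.141, -0.001, -0.171]
force: [0.4, 0.1, 0.7]
grip_width: 0.0357
grip_force: 0.0
time_s: 23.75
ee_pos: [0.629, -0.2412, 0.0838]
eef_rot: [3.141, -0.001, -0.172]
force: [-1.3, 1.2, 4.0]
grip_width: 0.0097
grip_force: 20.0
```

Scaled: -0.04 m is -0.8, -0.03 m is -0.6, -0.13 rad / 1.5708 = -0.0828.

```bash
echo '[0, 0, -0.4, 0, 0, 0, 0, 0, -0.6, 0, 0, 0, 0, 0, -0.8, 0, 0, 0, 0, 0, -0.6, 0, 0, 0, 0, 0, 0, 0, 0, -0.0828, 0, 0, 0, 0, 0, -0.0751, 0, 0, 0, 0, 0, 0]' | python3 shift.py && echo '[-0.06, -0.6, 0, 0, 0, 0, -0.08, -0.8, 0, 0, 0, 0, -0.08, -0.8, 0, 0, 0, 0, -0.08, -0.8, 0, 0, 0, 0, -0.08, -0.8, 0, 0, 0, 0, -0.08, -0.8, 0, 0, 0, 0, -0.08, -0.8, 0, 0, 0, 0, -0.044, -0.6, 0, 0, 0, 0, -0.04, -0.498, 0, 0, 0, 0, 0, 0, 0, 0, 0, 0]' | python3 shift.py; echo '[0, 0, 0, 0, 0, 0, 0, 0, 0, 0, 0, 0]' | python3 shift.py
python3 - <<'E'
from car import *
W=snap('wrist','w7');o=get_obs();print(o['ee_pos'],o['eef_rot'])
p0=[.5153,.1140,.0765];f=fins(W,p0);print(len(f));print(fit(f,p0)[0] if len(f)>3 else f)
E
```

```text
time_s: 24.45
ee_pos: [0.6286, -0.241, 0.2029]
eef_rot: [-3.141, 0.0, 0.078]
force: [-0.7, -0.5, -0.2]
grip_width: 0.01
grip_force: 20.0
time_s: 25.45
ee_pos: [0.5723, 0.083, 0.2029]
eef_rot: [-3.141, 0.0, 0.076]
force: [0.0, -0.7, -1.0]
grip_width: 0.0098
grip_force: 20.0
time_s: 25.65
ee_pos: [0.573, 0.0796, 0.2029]
eef_rot: [3.141, 0.0, 0.074]
force: [-0.1, -0.2, -1.4]
grip_width: 0.0099
grip_force: 20.0
[0.57302191 0.07950642 0.20292088] [3.14145090e+00 2.15024906e-04 7.41189721e-02]
7
[0.51497862 0.1143554  0.0765681 ]
```

View pics/w7.png

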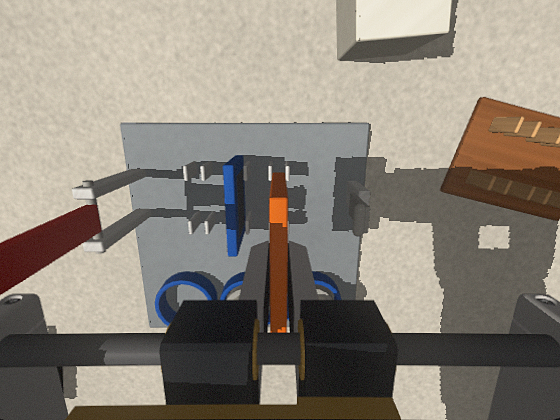

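Blue stands upright in slot 1 (column 234) and orange hangs over slot 2 (column 279). Lowering.

Scaled: 0.03 m is 0.6, 0.012 m is 0.24.

```bash
echo '[0, -0.004, 0.6, 0, 0, 0, 0, 0, 0.6, 0, 0, 0, 0, 0, 0.24, 0, 0, 0, 0, 0, 0.1, 0, 0, 0, 0, 0, 0, 0, 0, 0, 0, 0, 0, 0, 0, 0]' | python3 shift.py; echo '[0, 0, 0.16, 0, 0, 0, 0, 0, 0.16, 0, 0, 0, 0, 0, 0, 0, 0, 0]' | python3 shift.py
```

```text
time_s: 26.3
ee_pos: [0.5735, 0.0806, 0.1273]
eef_rot: [3.142, -0.002, 0.076]
force: [-0.1, -0.9, -0.6]
grip_width: 0.0098
grip_force: 20.0
time_s: 26.6
ee_pos: [0.5723, 0.0807, 0.1088]
eef_rot: [3.142, 0.002, 0.076]
force: [-0.1, -0.3, -0.9]
grip_width: 0.01
grip_force: 20.0
```

Scaled: 0.01 m is 0.2, 0.007 m is 0.14.

```bash
echo '[0, 0, 0.2, 0, 0, 0, 0, 0, 0.14, 0, 0, 0, 0, 0, 0.08, 0, 0, 0, 0, 0, 0.04, 0, 0, 0, 0, 0, 0.02, 0, 0, 0, 0, 0, 0, 0, 0, 0, 0, 0, 0.01, 0, 0, 0, 0, 0, 0, 0, 0, 0]' | python3 shift.py; echo '[0, 0, 0.01, 0, 0, 0, 0, 0, 0, 0, 0, 0, 0, 0, 0, 0, 0, 0]' | python3 shift.py; echo '[0, 0, 0.01, 0, 0, 0, 0, 0, 0, 0, 0, 0, 0, 0, 0, 0, 0, 0]' | python3 shift.py
```

```text
time_s: 27.4
ee_pos: [0.5729, 0.0808, 0.0857]
eef_rot: [-3.142, -0.0, 0.076]
force: [0.0, -0.1, -0.9]
grip_width: 0.0099
grip_force: 20.0
time_s: 27.7
ee_pos: [0.5728, 0.0807, 0.0851]
eef_rot: [3.142, 0.0, 0.076]
force: [0.5, -1.0, -0.3]
grip_width: 0.0098
grip_force: 20.0
time_s: 28.0
ee_pos: [0.5728, 0.0807, 0.0845]
eef_rot: [3.142, 0.0, 0.076]
force: [-0.2, -0.6, -0.3]
grip_width: 0.0098
grip_force: 20.0
```

Scaled: 0.0007 m is 0.014.

```bash
echo '[0, 0, 0.014, 0, 0, 0, 0, 0, 0, 0, 0, 0, 0, 0, 0, 0, 0, 0]' | python3 shift.py; echo '[0, 0, 0.008, 0, 0, 0, 0, 0, 0, 0, 0, 0, 0, 0, 0, 0, 0, 0]' | python3 shift.py; echo '[0, 0, 0.006, 0, 0, 0, 0, 0, 0, 0, 0, 0, 0, 0, 0, 0, 0, 0]' | python3 shift.py
```

```text
time_s: 28.3
ee_pos: [0.5728, 0.0807, 0.0838]
eef_rot: [3.142, 0.0, 0.076]
force: [-1.3, -0.2, -1.4]
grip_width: 0.0102
grip_force: 20.0
time_s: 28.6
ee_pos: [0.5729, 0.0807, 0.0838]
eef_rot: [-3.142, -0.0, 0.076]
force: [-3.2, 0.0, 5.5]
grip_width: 0.0097
grip_force: 20.0
time_s: 28.9
ee_pos: [0.5729, 0.0807, 0.0837]
eef_rot: [3.142, -0.0, 0.076]
force: [-4.9, 0.1, 8.6]
grip_width: 0.0099
grip_force: 20.0
```

Orange is seated. Releasing, lifting high, and checking the plates, eyepieces and bar angle numerically.

Scaled: -0.05 m is -1, -0.045 m is -0.9.

```bash
echo '[0, 0, -0.02, 0, 0, 0, 0, 0, 0, 0, 0, 0, 0, 0, 0, 0, 0, 0, 0, 0, -0.4, 0, 0, 0, 0, 0, -0.8, 0, 0, 0, 0, 0, -1, 0, 0, 0, 0, 0, -1, 0, 0, 0, 0, 0, -1, 0, 0, 0, 0, 0, -0.9, 0, 0, 0, 0, 0, -0.9, 0, 0, 0]' | python3 shift.py 0.036; echo '[0, 0, 0, 0, 0, 0, 0, 0, 0, 0, 0, 0]' | python3 shift.py 0 10
python3 - <<'E'
from car import *
W=snap('wrist');S=snap('scene');D=snap('side');p=np.array([.5153,.1140,.0763])
def inv(q):
    x,y=q[0]-p[0],q[1]-p[1];c,s=np.cos(p[2]),np.sin(p[2]);return np.round([c*x+s*y,-s*x+c*y],4)
h=cv2.cvtColor(W['pixels'],cv2.COLOR_BGR2HSV)
for n,lo,hi,z in(('blue',(100,120,30),(130,255,255),.09),('orange',(5,180,165),(18,255,255),.09)):
    cs,_=cv2.findContours(cv2.inRange(h,lo,hi),0,2)
    for q in cs:
        if cv2.contourArea(q)>100:
            P=np.array([inv(onz(W,*x,z)) for x in q[:,0]]);print(n,'min',P.min(0),'max',P.max(0))
for n,c in(('S',S),('D',D)):
    h=cv2.cvtColor(c['pixels'],cv2.COLOR_BGR2HSV)
    m=cv2.inRange(h,(5,150,50),(18,255,255));_,_,st,ce=cv2.connectedComponentsWithStats(m)
    for s,e in zip(st[1:],ce[1:]):
        q=onz(c,*e,.098)
        if s[4]>20 and .35<q[0]<.5 and -.1<q[1]<.25:print(n,'lens',inv(q),s[4])
    m=cv2.inRange(h,(0,170,50),(4,255,255))|cv2.inRange(h,(176,170,50),(180,255,255));_,L,st,ce=cv2.connectedComponentsWithStats(m)
    i=1+st[1:,4].argmax();ys,xs=np.where(L==i);t=ys.argmin();print(n,'red',st[i],'top',xs[ys==ys.min()].mean(),ys.min())
    for th in(1.6,1.7,1.8,1.9):
        y=.125-.225*np.cos(th);z=.105+.225*np.sin(th);w=T(p,[[.055,y]])[0];print(th,proj(c,[*w,z]).round(1),end=' ')
    print()
print(get_obs()['ee_pos'],get_obs()['qpos'].round(2))
E
```

```text
time_s: 29.9
ee_pos: [0.5725, 0.0807, 0.3862]
eef_rot: [-3.142, -0.0, 0.076]
force: [0.2, -0.3, 1.1]
grip_width: 0.0363
grip_force: 0.0
time_s: 30.1
ee_pos: [0.573, 0.0807, 0.3842]
eef_rot: [-3.142, -0.001, 0.076]
force: [0.8, 0.1, -0.6]
grip_width: 0.0233
grip_force: 0.0
blue min [-0.0868 -0.1065] max [-0.0221 -0.0446]
blue min [-0.0868 -0.035 ] max [-0.0221  0.0283]
blue min [-0.0922  0.0346] max [-0.0222  0.0984]
blue min [ 0.0109 -0.0028] max [0.1039 0.0125]
orange min [ 0.0109 -0.0412] max [ 0.0981 -0.0335]
S lens [-0.0826 -0.0799] 51
S lens [-0.0832  0.0002] 52
S red [367 192  16  45  89] top 381.5 192
1.6 [384.8 194.7] 1.7 [392.7 196.1] 1.8 [400.2 197.9] 1.9 [407.3 200.2] 
D lens [-0.0839 -0.0001] 61
D lens [-0.0841 -0.0796] 68
D red [222 100  10  56 340] top 227.0 100
1.6 [222.6 100.5] 1.7 [217.9  97.7] 1.8 [213.3  95.6] 1.9 [209.1  94.2] 
[0.57267819 0.08070851 0.3823733 ] [0.08 0.31 1.16 0.   1.68 1.57]
```

Lenses are at carrier (-84,0) and (-84,-80); plates are centred at x≈55. The bar stands at about 1.53 rad. Moving over and behind it with the fingers closed.

Scaled: -0.04 m is -0.8, -0.035 m is -0.7.

```bash
echo '[0, 0, -0.32, 0, 0, 0, 0, -0.7, 0, 0, 0, 0, 0, -0.8, 0, 0, 0, 0, 0, -0.8, 0, 0, 0, 0, 0, -0.8, 0, 0, 0, 0, 0, -0.7, 0, 0, 0, 0, 0, -0.36, 0, 0, 0, 0, 0, 0, 0, 0, 0, 0, 0, 0, 0, 0, 0, 0]' | python3 shift.py 0 10; python3 - <<'E'
from h import *
p=np.array([.5153,.1140,.0763]);o=get_obs();q=o['ee_pos'];x,y=q[0]-p[0],q[1]-p[1];c,s=np.cos(p[2]),np.sin(p[2]);print([c*x+s*y,-s*x+c*y],q,o['grip_width'],o['qpos'])
S=snap('scene','s9')['pixels'];D=snap('side')['pixels']
v=np.hstack([cv2.resize(S[120:320,250:440],(380,400)),cv2.resize(D[40:240,150:340],(380,400))]);cv2.imwrite('pics/v9.png',cv2.convertScaleAbs(v,alpha=1.5))
E
```

```text
time_s: 31.15
ee_pos: [0.5572, 0.2874, 0.3995]
eef_rot: [3.141, 0.001, 0.076]
force: [-0.5, -0.1, 0.4]
grip_width: 0.0008
grip_force: 0.0
[np.float64(0.05501409675228284), np.float64(0.16969145950586917)] [0.55721914 0.28739126 0.39950195] 0.0007649927031845195 [ 4.17865781e-01  4.35081184e-01  9.50395365e-01 -2.54810594e-04
  1.75718816e+00  1.91245281e+00]
```

View pics/v9.png

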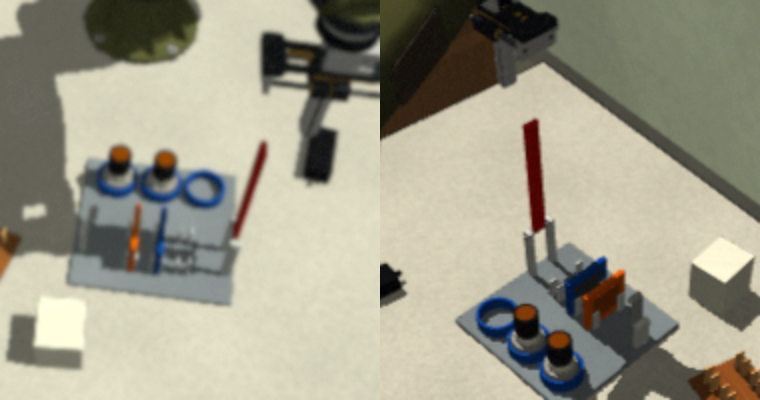

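The view shows both plates in the rack, both eyepieces in their rings, and the bar untouched and upright; the closed fingers are beyond it on the +y side. Lowering behind the bar and swinging it.

Scaled: 0.045 m is 0.9, 0.0425 m is 0.85.

```bash
echo '[0, 0, 0.9, 0, 0, 0, 0, 0, 0.85, 0, 0, 0, 0, 0, 0, 0, 0, 0, 0, 0.4, 0, 0, 0, 0, 0, 0.4, -0.06, 0, 0, 0, 0, 0.574, 0.03, 0, 0, 0, 0, 0.546, 0.15, 0, 0, 0, 0, 0, 0, 0, 0, 0]' | python3 shift.py; python3 - <<'E'
from h import *
p=np.array([.5153,.1140,.0763]);S=snap('scene');D=snap('side')
c_,s_=np.cos(p[2]),np.sin(p[2])
for n,c in(('S',S),('D',D)):
    h=cv2.cvtColor(c['pixels'],cv2.COLOR_BGR2HSV);m=cv2.inRange(h,(0,150,40),(4,255,255))|cv2.inRange(h,(174,150,40),(180,255,255));_,L,st,ce=cv2.connectedComponentsWithStats(m);print(n,st[1+st[1:,4].argmax()])
    for th in(1.5,1.3,1.2,1.1,1.0):
        y=.125-.225*np.cos(th);z=.105+.225*np.sin(th);w=[p[0]+c_*.055-s_*y,p[1]+s_*.055+c_*y,z];print(th,proj(c,w).round(0),end=' ')
    print()
E
```

```text
time_s: 32.05
ee_pos: [0.5651, 0.1893, 0.3089]
eef_rot: [3.142, -0.002, 0.073]
force: [0.5, 0.4, 1.0]
grip_width: 0.0003
grip_force: 0.0
S [353 192  16  46 156]
1.5 [377. 194.] 1.3 [360. 194.] 1.2 [352. 194.] 1.1 [345. 195.] 1.0 [338. 197.] 
D [227 115  19  41 220]
1.5 [227. 104.] 1.3 [237. 113.] 1.2 [242. 118.] 1.1 [247. 123.] 1.0 [251. 129.]
```

Scaled: 0.0262 m is 0.524, 0.0243 m is 0.486.

```bash
echo '[0, 0.524, 0.234, 0, 0, 0, 0, 0.48, 0.306, 0, 0, 0, 0, 0.428, 0.374, 0, 0, 0, 0, 0.368, 0.436, 0, 0, 0, 0, 0.298, 0.486, 0, 0, 0, 0, 0.222, 0.524, 0, 0, 0, 0, 0, 0, 0, 0, 0, 0, 0, 0, 0, 0, 0]' | python3 shift.py; python3 - <<'E'
from h import *
p=np.array([.5153,.1140,.0763]);q=get_obs()['ee_pos'];x,y=q[0]-p[0],q[1]-p[1];c,s=np.cos(p[2]),np.sin(p[2]);print(c*x+s*y,-s*x+c*y,q[2]-.022)
E
```

```text
time_s: 32.95
ee_pos: [0.5737, 0.0775, 0.1901]
eef_rot: [-3.141, -0.001, 0.077]
force: [-0.5, 0.6, 0.3]
grip_width: 0.0001
grip_force: 0.0
0.05547234995445593 -0.040838218852693474 0.16813462259895848
```

Scaled: 0.015 m is 0.3, 0.012 m is 0.24.

```bash
echo '[0, 0.16, 0.3, 0, 0, 0, 0, 0.16, 0.24, 0, 0, 0, 0, 0.12, 0.2, 0, 0, 0, 0, 0, 0, 0, 0, 0, 0, 0, 0, 0, 0, 0]' | python3 shift.py;echo '[0, 0, 0.04, 0, 0, 0, 0, 0, 0, 0, 0, 0]' | python3 shift.py;echo '[0, 0, 0.04, 0, 0, 0, 0, 0, 0, 0, 0, 0]' | python3 shift.py;echo '[0, 0, 0.04, 0, 0, 0, 0, 0, 0, 0, 0, 0]' | python3 shift.py
```

```text
time_s: 33.45
ee_pos: [0.575, 0.0549, 0.1521]
eef_rot: [-3.142, -0.0, 0.076]
force: [0.2, -0.6, 0.0]
grip_width: 0.0007
grip_force: 0.0
time_s: 33.65
ee_pos: [0.5749, 0.055, 0.1499]
eef_rot: [3.142, -0.0, 0.077]
force: [0.3, 0.5, -0.5]
grip_width: 0.0007
grip_force: 0.1
time_s: 33.85
ee_pos: [0.5748, 0.0549, 0.1475]
eef_rot: [-3.142, 0.0, 0.076]
force: [0.4, 0.6, 0.8]
grip_width: 0.0002
grip_force: 0.0
time_s: 34.05
ee_pos: [0.5747, 0.0548, 0.1454]
eef_rot: [-3.142, 0.0, 0.076]
force: [-0.1, 0.1, -0.4]
grip_width: 0.0006
grip_force: 0.0
```

Scaled: 0.0015 m is 0.03.

```bash
for i in 1; do :; done; echo '[0, 0, 0.03, 0, 0, 0, 0, 0, 0, 0, 0, 0]' | python3 shift.py;echo '[0, 0, 0.03, 0, 0, 0, 0, 0, 0, 0, 0, 0]' | python3 shift.py;echo '[0, 0, 0.02, 0, 0, 0, 0, 0, 0, 0, 0, 0]' | python3 shift.py;echo '[0, 0, 0.02, 0, 0, 0, 0, 0, 0, 0, 0, 0]' | python3 shift.py
```

```text
time_s: 34.25
ee_pos: [0.5748, 0.0548, 0.1439]
eef_rot: [-3.142, 0.0, 0.076]
force: [-0.1, 0.0, -0.5]
grip_width: 0.0002
grip_force: 0.0
time_s: 34.45
ee_pos: [0.5749, 0.0547, 0.1427]
eef_rot: [3.141, -0.0, 0.076]
force: [-0.2, -0.9, 1.5]
grip_width: 0.0006
grip_force: 0.9
time_s: 34.65
ee_pos: [0.5749, 0.0547, 0.1418]
eef_rot: [3.141, -0.0, 0.076]
force: [-1.3, -1.5, 4.1]
grip_width: 0.0002
grip_force: 1.8
time_s: 34.85
ee_pos: [0.5749, 0.0546, 0.1406]
eef_rot: [3.141, -0.0, 0.076]
force: [0.3, -1.5, 3.8]
grip_width: -0.0001
grip_force: 1.5
```

Meeting the nose at about 4 N. Continuing in small steps.

Scaled: 0.001 m is 0.02.

```bash
echo '[0, 0, 0.02, 0, 0, 0, 0, 0, 0, 0, 0, 0]' | python3 shift.py;echo '[0, 0, 0.02, 0, 0, 0, 0, 0, 0, 0, 0, 0]' | python3 shift.py;echo '[0, 0, 0.02, 0, 0, 0, 0, 0, 0, 0, 0, 0]' | python3 shift.py;echo '[0, 0, 0.02, 0, 0, 0, 0, 0, 0, 0, 0, 0]' | python3 shift.py
```

```text
time_s: 35.05
ee_pos: [0.5748, 0.0548, 0.1394]
eef_rot: [-3.142, 0.0, 0.076]
force: [0.1, -1.4, 1.6]
grip_width: 0.0006
grip_force: 0.8
time_s: 35.25
ee_pos: [0.5748, 0.0549, 0.1383]
eef_rot: [-3.141, 0.0, 0.076]
force: [0.5, 0.5, 1.1]
grip_width: 0.0002
grip_force: 0.2
time_s: 35.45
ee_pos: [0.5747, 0.0549, 0.1373]
eef_rot: [-3.141, 0.001, 0.076]
force: [0.7, 0.2, -0.0]
grip_width: 0.0004
grip_force: 0.0
time_s: 35.65
ee_pos: [0.5747, 0.0549, 0.1364]
eef_rot: [-3.141, 0.0, 0.076]
force: [0.2, 0.1, -1.1]
grip_width: 0.0006
grip_force: 0.0
```

Scaled: 0.001 m is 0.02.

```bash
echo '[0, 0, 0.02, 0, 0, 0, 0, 0, 0, 0, 0, 0]' | python3 shift.py;echo '[0, 0, 0.02, 0, 0, 0, 0, 0, 0, 0, 0, 0]' | python3 shift.py;echo '[0, 0, 0.02, 0, 0, 0, 0, 0, 0, 0, 0, 0]' | python3 shift.py;echo '[0, 0, 0.02, 0, 0, 0, 0, 0, 0, 0, 0, 0]' | python3 shift.py
```

```text
time_s: 35.85
ee_pos: [0.5748, 0.0548, 0.1355]
eef_rot: [-3.142, 0.0, 0.076]
force: [0.7, 0.5, -0.4]
grip_width: 0.0004
grip_force: 0.0
time_s: 36.05
ee_pos: [0.5748, 0.0548, 0.1345]
eef_rot: [-3.142, 0.0, 0.076]
force: [0.9, 0.4, -0.1]
grip_width: 0.0009
grip_force: 0.0
time_s: 36.25
ee_pos: [0.5748, 0.0548, 0.1335]
eef_rot: [-3.142, 0.0, 0.076]
force: [-1.3, 0.5, -0.1]
grip_width: 0.0003
grip_force: 0.0
time_s: 36.45
ee_pos: [0.5748, 0.0548, 0.1325]
eef_rot: [-3.142, 0.0, 0.076]
force: [0.4, 0.6, 0.3]
grip_width: 0.0007
grip_force: 0.0
```

Scaled: 0.001 m is 0.02.

```bash
echo '[0, 0, 0.02, 0, 0, 0, 0, 0, 0, 0, 0, 0]' | python3 shift.py;echo '[0, 0, 0.016, 0, 0, 0, 0, 0, 0, 0, 0, 0]' | python3 shift.py;echo '[0, 0, 0.01, 0, 0, 0, 0, 0, 0, 0, 0, 0]' | python3 shift.py
```

```text
time_s: 36.65
ee_pos: [0.575, 0.0548, 0.1321]
eef_rot: [3.142, -0.0, 0.076]
force: [-2.8, -0.5, 4.6]
grip_width: 0.0006
grip_force: 2.2
time_s: 36.85
ee_pos: [0.575, 0.0548, 0.1319]
eef_rot: [3.142, -0.001, 0.076]
force: [-4.0, 0.1, 9.6]
grip_width: 0.0003
grip_force: 4.9
time_s: 37.05
ee_pos: [0.5751, 0.0548, 0.1317]
eef_rot: [3.142, -0.001, 0.076]
force: [-5.3, -0.2, 12.6]
grip_width: 0.0004
grip_force: 6.5
```

Firm stop at the closed height (tip 0.1097 m), so the bar has snapped. Backing off and retreating, then a last check.

Scaled: -0.05 m is -1, -0.04 m is -0.8.

```bash
echo '[0, 0, -0.1, 0, 0, 0, 0, 0, -0.6, 0, 0, 0, 0, 0, -1, 0, 0, 0, 0, 0, -1, 0, 0, 0, 0, 0, -0.8, 0, 0, 0, 0, 0.6, 0, 0, 0, 0, 0, 0.8, 0, 0, 0, 0, 0, 0.8, 0, 0, 0, 0, 0, 0.6, 0, 0, 0, 0, 0, 0, 0, 0, 0, 0]' | python3 shift.py; python3 - <<'E'
from car import *
S=snap('scene');D=snap('side');p=np.array([.5153,.1140,.0763])
v=np.hstack([cv2.resize(S['pixels'][150:310,190:380],(400,337),interpolation=2),cv2.resize(D['pixels'][110:270,170:360],(400,337),interpolation=2)]);cv2.imwrite('pics/v10.png',cv2.convertScaleAbs(v,alpha=1.5))
def inv(q):
    x,y=q[0]-p[0],q[1]-p[1];c,s=np.cos(p[2]),np.sin(p[2]);return np.round([c*x+s*y,-s*x+c*y],4)
for n,c in(('S',S),('D',D)):
    h=cv2.cvtColor(c['pixels'],cv2.COLOR_BGR2HSV);m=cv2.inRange(h,(0,150,40),(4,255,255))|cv2.inRange(h,(174,150,40),(180,255,255))
    P=np.array([inv(onz(c,x,y,.11)) for y,x in zip(*np.where(m)) if 180<x<400 and 80<y<300]);P=P[(abs(P[:,0]-.055)<.06)];print(n,len(P),P.min(0),P.max(0))
    m=cv2.inRange(h,(5,150,50),(18,255,255));_,_,st,ce=cv2.connectedComponentsWithStats(m)
    for s,e in zip(st[1:],ce[1:]):
        q=inv(onz(c,*e,.098))
        if s[4]>20 and -.12<q[0]<-.05 and abs(q[1])<.13:print(n,'lens',q,s[4])
print(get_obs()['ee_pos'])
E
```

```text
time_s: 38.05
ee_pos: [0.5854, -0.088, 0.305]
eef_rot: [3.141, 0.001, 0.073]
force: [-0.4, 0.4, -0.0]
grip_width: 0.0004
grip_force: 0.0
S 486 [ 0.0423 -0.1015] [0.0742 0.1189]
S lens [-0.0826 -0.0799] 51
S lens [-0.083  -0.0004] 53
D 417 [ 0.0374 -0.1042] [0.0682 0.1207]
D lens [-0.0839 -0.0001] 63
D lens [-0.0842 -0.0798] 70
[ 0.58545274 -0.08492695  0.3051779 ]
```

View pics/v10.png

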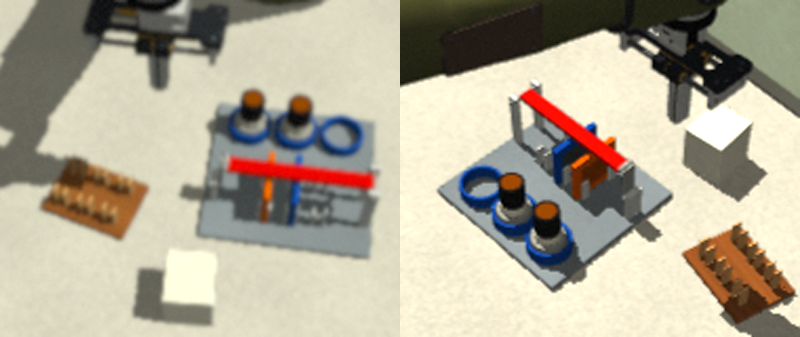

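The bar is level over both plates (red from y = -0.10 to 0.12 m at 0.11 m height), both eyepieces stand in their rings, and the carton is where it was. Handing in.

```bash
python3 -c "
from station import ctrl, optics, order, get_obs
print(order.hand_in())"
```

```text
the job is handed in; nothing more can be done
None
```

I packed both eyepieces (rings 1 and 2) and both plates (blue in slot 1, orange in slot 2), snapped the keeper bar shut under its catch, and handed the job in at about 38 s; no verdict came back.

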